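# Sort returned slide mailers into their holders

### The arm

A 6-joint arm with a two-finger parallel gripper is mounted at the origin on the work surface; the furniture and walls round the work are solid. World frame = base frame: x ahead of the robot, y to its left, z up, the work surface at z = 0. Lengths are in m, angles in degrees, forces in N, time in s.
With the tool pointing down it reaches from about 0.325 to 0.9 m from the base axis. Payload 6.1 kg.
Tool frame: the origin (TCP) lies midway between the tips of the shut fingers; the grasp point (between the pads) lies 19 mm behind it; z points along the fingers, y is the line along which they close (so a half turn about z gives the same grasp; the last joint's range is limited). The gripper opens to 85 mm and grips with 20 to 120 N. Pads are 22 mm wide; open, the fingers measure 114 mm over their backs; the gripper's body (76 mm by 85 mm) begins 54 mm behind the grasp point. The pads swing forward as they close: fully open they stand 13 mm farther back than shut.
Start: joints at [-75.292, 12.628, 87.462, -0, 79.91, -7.225], TCP at [0.233, -0.58, 0.199] pointing down, gripper open.
Joint ranges: [-170.65, 170.65], [-52.31, 119.04], [5.05, 147.46], [-71.25, 251.25], [11.57, 151.72], [-153.62, 153.62]. Speed limits (degrees/s): [147.25, 147.25, 172.46, 180, 180, 180].

### API

Orientations are given as a 3x3 rotation matrix whose columns are the frame's x, y, z axes.
In Python, from station import * gives the robot as it stands.
- The arm moves only by the tool arm_command, never from a script. Its argument "deltas" is a list of rows, each a list of 7 numbers: the shift along the tool's x, y, z in mm, then the turn, a rotation vector about the tool's x, y, z in rad, then the opening, from 0 (shut) to 1 (fully open). In form: [[tx, ty, tz, wx, wy, wz, claw], ...]. A call has exactly 8 rows; each row shifts and turns the commanded pose from where the row before left it, along the tool's axes as they then stand; what a row does not reach is not made up. A row lasts 1/10 s, in which the tool goes at most 50 mm and 8.59 degrees, less where a joint would pass 70% of its speed; a pose out of reach is approached as far as the arm can. A call is refused whole if a number of a shift passes 50 or a number of a turn 0.15, either way. A call with a gripper value outside its range is refused whole. The fingers move at their own pace and stop on an object; "grip_force" is the grip in N (left out, the last holds). Time passes only in rows, so rows that do not move let the fingers close, or fill a call up. It gives the time, the measured TCP pose, the force, the opening and the grip force at its end, in the units of the state.
- get_obs(): the state, without advancing time (a new reading comes with each control period).
- camera(name): name is "side" or "top"; returns (picture, depth): 480x640x3 uint8, red, green, blue; 480x640 float32, m along the optical axis (not along the pixel's ray), 0 where there is no reading.
- camera_model(name): a dict with "intrinsics" (3x3 intrinsics, pixels), "rvec" (rotation vector, rad) and "tvec" (3), from world to camera coordinates, as OpenCV has them. Camera axes: x right, y down, z forward; pixel columns grow to the right and rows downward; lengths in m; the calibration is good to about 2 mm. A picture is of the moment at which its call begins. camera_model takes no time and is no camera call.
- job_done(): hands the job in; it is judged then, once.
The state is a dict: "clock": time; "qpos": joint angles; "dq": joint speeds; "joint_efforts": joint torques, N m; "tcp_pos": TCP position; "tcp_rot": TCP orientation; "contact_force": force on the tool from outside, world axes, zero at the start; "moment": the same for the moment, N m; "width": finger opening in m; "gripper_force": force on a finger pad.
Only numpy, scipy, OpenCV 4.12 (cv2) and the standard library are available. Lean on these libraries where they do the work, as an engineer would, in place of code of your own. Each camera call takes 0.05 s, during which the arm holds its last target. There are 200 camera calls.

### The job

File the four loose slide mailers: slide each one level into the holder made for its size (the two flat one-slide mailers in the narrow holder with two slots, the flat two-slide mailer in the free slot of the wide holder, the thick five-slide mailer in the narrow holder with one tall slot) until it is fully home against the back stop. Keep the mailers flat, as there are glass slides in them, and do not knock over or shift the three bottles standing among them.

Things in the scene. Friction and masses are not known exactly. Their poses are not given: they have to be found in the camera images.
- mailer_one_a: One-slide mailer: flat grey plastic case 104 x 38 x 10 mm, one label. Starts on top of the two-slide mailer. Origin: centre of its underside; x along the 104 mm length, y across the width, z up. Both ends alike: either end may go in first, label side up. 
- mailer_one_b: One-slide mailer, same as mailer_one_a (104 x 38 x 10 mm). Starts flat on the table. Origin: centre of its underside; x along the 104 mm length, y across the width, z up. Both ends alike: either end may go in first, label side up. 
- mailer_two: Two-slide mailer: flat grey plastic case 104 x 64 x 10 mm, two labels side by side. Starts flat on the table under mailer_one_a. Origin: centre of its underside; x along the 104 mm length, y across the width, z up. Both ends alike: either end may go in first, label side up. 
- mailer_five: Five-slide mailer: thick grey plastic box 104 x 38 x 22 mm with a snap cap at one end. Starts flat on the table. Origin: centre of its underside; x along the 104 mm length, y across the width, z up. Both ends alike: either end may go in first, label side up. 
- holder_one: Fixed holder for one-slide mailers. Origin: centre of its underside; x from mouth to back (mouth faces -x, to the robot), z up. Bare sheet aluminium: mouth edge x = -0.040, flared lips, back stop face x = +0.034. A mailer at home has its origin at x = -0.018, y = 0, 30 mm out of the mouth. Two empty slots 43 x 16 mm, floors at z = 0.030 and 0.050; 69 mm high, 49 wide (75 at its foot).
- holder_two: Fixed holder for two-slide mailers. Origin: centre of its underside; x from mouth to back (mouth faces -x, to the robot), z up. Bare sheet aluminium: mouth edge x = -0.040, flared lips, back stop face x = +0.034. A mailer at home has its origin at x = -0.018, y = 0, 30 mm out of the mouth. Two slots 69 x 16 mm, floors z = 0.030 (taken) and 0.050 (free); 69 mm high, 75 wide (foot 101).
- holder_five: Fixed holder for five-slide mailers. Origin: centre of its underside; x from mouth to back (mouth faces -x, to the robot), z up. Bare sheet aluminium: mouth edge x = -0.040, flared lips, back stop face x = +0.034. A mailer at home has its origin at x = -0.018, y = 0, 30 mm out of the mouth. One empty slot 43 x 28 mm, floor at z = 0.030; 61 mm high, 49 wide (75 at its foot).
- stain_a: Bystander: white dropper bottle standing upright among the mailers, 35 mm diameter, 85 mm high, origin at the centre of its underside.
- stain_b: Bystander: white dropper bottle standing upright among the mailers, 35 mm diameter, 85 mm high, origin at the centre of its underside.
- oil_bottle: Bystander: small brown dropper bottle standing upright among the mailers, 29 mm diameter, 62 mm high, origin at the centre of its underside.

How it is judged (in metres and radians):
At the end, for the whole second after the job is handed in: One-slide mailers in the two slots of the narrow two-slot holder, two-slide mailer in the wide holder's upper slot, five-slide mailer in the tall-slot holder; each home within 6 mm in depth and across, 4 mm in height, straight and level within 5 degrees, at rest (x of mailer_one_a in the frame of holder_one between -0.024 and -0.012 m and y of mailer_one_a in the frame of holder_one between -0.006 and 0.006 m and (z of mailer_one_a in the frame of holder_one between 0.026 and 0.034 m or z of mailer_one_a in the frame of holder_one between 0.046 and 0.054 m) and angle between the x axis of each of mailer_one_a, mailer_one_b and the x axis of holder_one, either way round below 0.09 rad and angle between each of mailer_one_a, mailer_one_b, mailer_two, mailer_five's own z axis and vertical below 0.09 rad and linear speed of each of mailer_one_a, mailer_one_b, mailer_two, mailer_five below 0.02 m/s and x of mailer_one_b in the frame of holder_one between -0.024 and -0.012 m and y of mailer_one_b in the frame of holder_one between -0.006 and 0.006 m and (z of mailer_one_b in the frame of holder_one between 0.026 and 0.034 m or z of mailer_one_b in the frame of holder_one between 0.046 and 0.054 m) and x of mailer_two in the frame of holder_two between -0.024 and -0.012 m and y of mailer_two in the frame of holder_two between -0.006 and 0.006 m and z of mailer_two in the frame of holder_two between 0.046 and 0.054 m and angle between the x axis of mailer_two and the x axis of holder_two, either way round below 0.09 rad and x of mailer_five in the frame of holder_five between -0.024 and -0.012 m and y of mailer_five in the frame of holder_five between -0.006 and 0.006 m and z of mailer_five in the frame of holder_five between 0.026 and 0.034 m and angle between the x axis of mailer_five and the x axis of holder_five, either way round below 0.09 rad); the robot touches nothing.
It fails at once if a bottle is knocked over or shifted more than 20 mm ((distance of stain_a from where it was at the start of the episode above 0.02 m or angle between stain_a's own z axis and vertical above 0.35 rad) or (distance of stain_b from where it was at the start of the episode above 0.02 m or angle between stain_b's own z axis and vertical above 0.35 rad) or (distance of oil_bottle from where it was at the start of the episode above 0.02 m or angle between oil_bottle's own z axis and vertical above 0.35 rad)).
It fails at once if a mailer is tipped more than 40 degrees out of level (angle between any of mailer_two, mailer_one_b, mailer_five, mailer_one_a's own z axis and vertical above 0.7 rad).
It also fails if it takes over 72 s, if anything falls off the work surface, if the arm or the gripper's body presses on something with over 40 N, if the wrist force passes 120 N, or if a joint passes its speed limit or range.

## Working session

There is one attempt and no reset: what is moved stays moved. The work goes in short steps, Python scripts to look and compute and a tool call to move; the robot and the scene stay as the last step left them, time stands still between calls to the robot, and variables do not carry over. Pictures are saved under pics/ and viewed, at most 10 in all, crops included, and the job is handed in when it is done.

Besides the shell and the picture viewer there is one more tool, called by a JSON object that holds its "api" and its "payload", one argument or row to a line. arm_command: Moves the arm, as the interface text tells. Its arguments: {"type":"object","properties":{"deltas":{"type":"array"},"grip_force":{"type":"number"}},"required":["deltas"]}

```bash
ls; mkdir -p pics; cat > h.py <<'E'
from station import *
import numpy as np, cv2
def model(n):
    m=camera_model(n); K=np.array(m["intrinsics"],float); R=cv2.Rodrigues(np.array(m["rvec"],float))[0]; t=np.array(m["tvec"],float).ravel()
    return K,R,t
def cloud(n,d):
    K,R,t=model(n); v,u=np.mgrid[:480,:640]
    P=np.stack([(u-K[0,2])/K[0,0]*d,(v-K[1,2])/K[1,1]*d,d],-1)
    W=(P-t)@R; W[d<=0]=np.nan
    return W
E
python3 - <<'E'
from h import *
for n in ("top","side"):
    p,d=camera(n); cv2.imwrite(f"pics/{n}0.png",p[...,::-1]); np.savez(f"{n}0.npz",p=p,d=d)
    K,R,t=model(n); print(n,-R.T@t,R[2],K[0,0])
o=get_obs(); print(o)
E
```

```text
pics
top [0.35227187 0.24823224 0.87832037] [ 0.23407952  0.01984559 -0.97201488] 467.0180193720962
side [0.10578838 1.05742933 0.41071743] [ 0.43155904 -0.82261924 -0.37020856] 595.8586176501026
{'clock': 0.1, 'qpos': array([-7.52926495e+01,  1.26736272e+01,  8.75210162e+01,  1.64542076e-03,
        7.99094295e+01, -7.22376407e+00]), 'dq': array([-0.04891916, -0.13446451, -0.07182815,  0.12755988,  0.03505607,
        0.08268328]), 'joint_efforts': array([ 2.43030598e-03, -4.98246324e+01, -3.90544116e+01, -9.07465710e-05,
        5.72282734e-03,  4.04959692e-06]), 'tcp_pos': array([ 0.23329349, -0.5791639 ,  0.1976606 ]), 'tcp_rot': array([[ 9.27635510e-01,  3.73486509e-01, -4.33807297e-04],
       [ 3.73486673e-01, -9.27633868e-01,  1.76407711e-03],
       [ 2.56444660e-04, -1.79844181e-03, -9.99998350e-01]]), 'contact_force': array([ 0.62380212, -0.39484127, -0.645335  ]), 'moment': array([ 0.01279344, -0.0418907 ,  0.03131721]), 'gripper_force': 0.0, 'width': 0.08556145982629625}
```

View pics/top0.png

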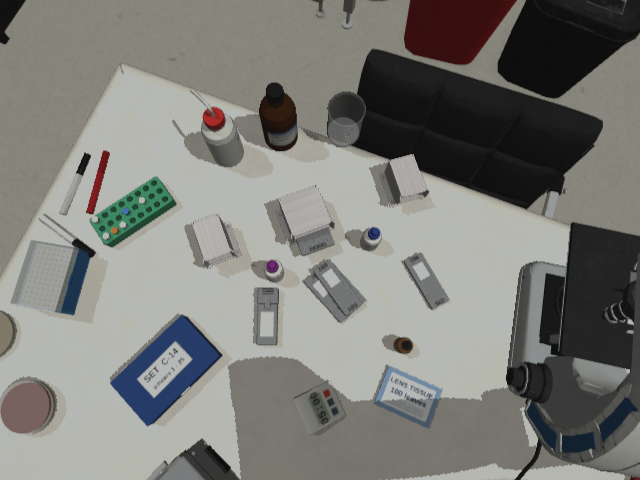

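View pics/side0.png

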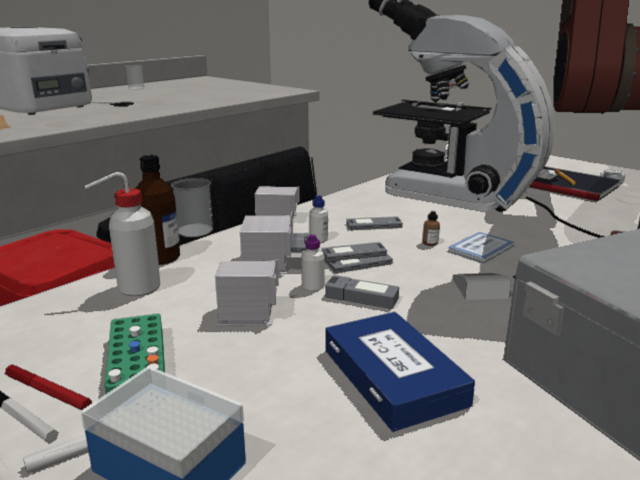

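The top view shows the wide holder at (305,213) with its taken slot, and narrow holders at (213,240) and (405,178). The stack is at (335,288), flat mailers at (266,315) and (427,280), and the bottles at (274,268), (372,238) and (403,345). I'll rectify this next.

```bash
cat > rect.py <<'E'
from h import *
z=np.load("top0.npz"); W=cloud("top",z["d"]); p=z["p"]
for n,(u,v) in dict(hL=(208,243),hM=(305,205),hR=(403,172),stack=(345,297),five=(266,330),b=(430,290),sA=(274,265),sB=(373,233),oil=(404,345),onea=(320,300),table=(300,380)).items():
    print(n,W[v,u].round(4), W[v-30:v+30,u-30:u+30,2].max().round(4))
# connected components of height slices
for lo,hi in ((0.005,0.014),(0.015,0.026),(0.05,0.08)):
    m=((W[...,2]>lo)&(W[...,2]<hi)&(W[...,0]>0.3)&(W[...,0]<0.8)).astype(np.uint8); m[:150]=0;m[370:]=0
    n,l,s,c=cv2.connectedComponentsWithStats(m)
    for i in range(1,n):
        if s[i,4]>80:
            q=W[l==i]; r=cv2.minAreaRect((q[:,:2]*1000).astype(np.float32)); print(lo,c[i].round(),s[i,4],np.median(q[:,2]).round(4),np.round(r[0],1),np.round(r[1],1),round(r[2],1))
cv2.imwrite("pics/crop0.png",cv2.resize(p[150:370,180:460,::-1],None,fx=2.8,fy=2.7,interpolation=cv2.INTER_CUBIC))
E
python3 rect.py
```

```text
hL [0.522  0.4527 0.0674] nan
hM [0.611  0.2892 0.0716] nan
hR [0.6984 0.1159 0.0643] nan
stack [0.4599 0.198  0.0206] nan
five [0.3844 0.3338 0.0215] nan
b [0.4923 0.0409 0.0104] nan
sA [0.4925 0.3287 0.0871] nan
sB [0.5694 0.1638 0.0846] nan
oil [0.3848 0.091  0.0557] nan
onea [0.4515 0.2429 0.0011] nan
table [0.3044 0.2628 0.0032] nan
0.005 [ 98. 183.] 315 0.0115 [632.8 703.8] [ 18.9 130.4] 87.0
0.005 [ 76. 184.] 324 0.0114 [624.3 745.9] [ 15.1 130.8] 81.0
0.005 [143. 224.] 158 0.0096 [557.1 597.5] [  5.9 148.4] 44.2
0.005 [ 69. 241.] 422 0.0114 [502.4 724.3] [168.4  59.3] 40.4
0.005 [426. 280.] 1113 0.011 [511.1  49. ] [104.1  39.1] 34.7
0.005 [354. 288.] 139 0.0106 [489.9 188.5] [85.1 13.5] 42.2
0.005 [325. 297.] 609 0.011 [460.1 228.8] [105.8  37.7] 52.9
0.005 [ 11. 331.] 114 0.0101 [335.3 799.7] [69.6 19.9] 21.6
0.015 [141. 222.] 201 0.0208 [557. 598.] [  5.1 148.9] 43.3
0.015 [ 77. 282.] 202 0.0205 [435.1 690.9] [122.6   9.3] 0.4
0.015 [337. 287.] 1166 0.0211 [478.3 214.4] [104.   39.4] 41.3
0.015 [516. 317.] 246 0.0216 [ 464.5 -115.3] [  6.8 195.4] 82.4
0.015 [267. 316.] 1135 0.0223 [410.7 336.3] [102.7  38.1] 5.6
0.015 [  5. 331.] 289 0.0164 [334.2 801.5] [66.5 23.2] 15.4
0.05 [224. 153.] 145 0.0637 [700.5 455. ] [12.9 49.4] 11.9
0.05 [407. 176.] 1101 0.0617 [694.1 106.8] [80.2 58.6] 22.8
0.05 [305. 211.] 1813 0.0698 [601.8 288.4] [80.8 84. ] 27.4
0.05 [212. 238.] 1268 0.0696 [533.  449.1] [80.7 59. ] 28.1
0.05 [372. 236.] 235 0.0593 [571.5 162.4] [33.5 29.6] 72.1
0.05 [ 44. 275.] 3568 0.0701 [433.5 730.3] [ 88.4 118. ] 87.0
0.05 [273. 269.] 252 0.0591 [493.  333.2] [33.3 32.3] 6.1
0.05 [542. 319.] 3106 0.0608 [ 452.1 -144.8] [ 71.5 197. ] 75.9
0.05 [406. 345.] 88 0.0571 [385.9  86.9] [16.5 16.2] 49.1
```

View pics/crop0.png

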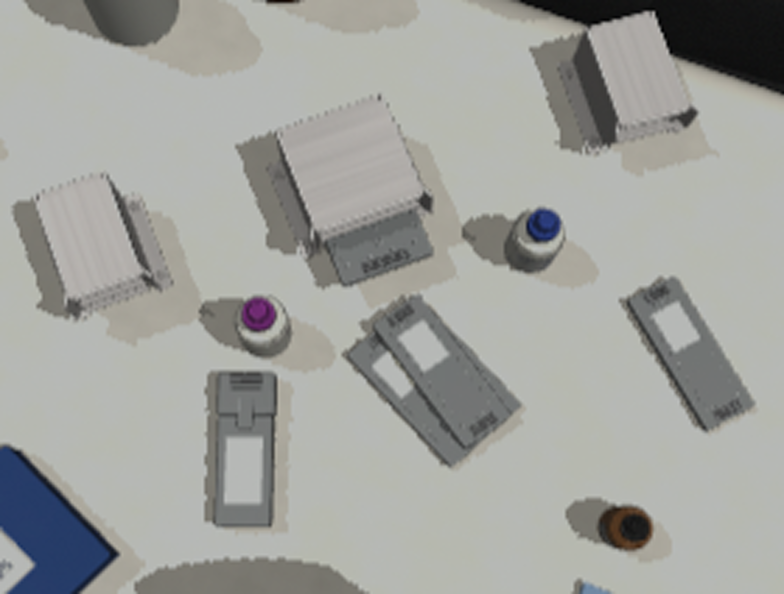

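```bash
cat > fit.py <<'E'
from h import *
z=np.load("top0.npz"); W=cloud("top",z["d"])
for n,c,hz in (("one",(212,238),.069),("two",(305,211),.069),("five",(407,176),.061)):
    m=np.zeros((480,640),bool); m[c[1]-40:c[1]+40,c[0]-42:c[0]+42]=1
    m&=np.abs(W[...,2]-hz-.001)<.0035
    q=W[m][:,:2]*1000; r=cv2.minAreaRect(q.astype(np.float32)); print(n,m.sum(),np.round(r[0],1),np.round(r[1],1),round(r[2],1),np.median(W[m][:,2]))
    c0=np.median(q,0)
    a=np.deg2rad(25)
    # side edge lines: per-slice extremes
    for it in range(4):
        e=np.array([np.cos(a),np.sin(a)]); f=np.array([-e[1],e[0]]); s=(q-c0)@e; t=(q-c0)@f
        L=[(k+2.5,t[(s>=k)&(s<k+5)].min(),t[(s>=k)&(s<k+5)].max()) for k in range(-38,36,5) if ((s>=k)&(s<k+5)).sum()>20]
        L=np.array(L); I=L[3:-1]
        g=(np.polyfit(I[:,0],I[:,1],1)+np.polyfit(I[:,0],I[:,2],1))/2; a+=np.arctan(g[0])
    print(" yaw",np.rad2deg(a).round(2),"axis pt",(c0+g[1]*f).round(1),"s",s.min().round(1),s.max().round(1)); print(L.round(1).tolist())
E
python3 fit.py
```

```text
one 1159 [533.2 449.5] [80.1 58.1] 27.9 0.06979349879204498
 yaw 27.88 axis pt [533.1 448.9] s -39.7 40.4
[[-35.5, -27.5, 26.2], [-30.5, -25.4, 24.9], [-25.5, -24.9, 23.7], [-20.5, -24.2, 23.5], [-15.5, -24.2, 23.7], [-10.5, -24.4, 24.3], [-5.5, -24.8, 24.3], [-0.5, -24.6, 24.0], [4.5, -24.2, 24.2], [9.5, -24.5, 24.1], [14.5, -24.7, 23.2], [19.5, -24.2, 24.2], [24.5, -24.8, 23.8], [29.5, -23.8, 24.0], [34.5, -24.4, 23.8]]
two 1686 [601.9 288.3] [80.8 83.2] 27.4 0.06988089266237721
 yaw 27.47 axis pt [602.4 289.1] s -41.2 39.6
[[-35.5, -41.2, 39.1], [-30.5, -38.3, 37.3], [-25.5, -38.0, 36.9], [-20.5, -37.6, 36.8], [-15.5, -38.1, 36.5], [-10.5, -37.4, 36.3], [-5.5, -37.9, 36.7], [-0.5, -37.4, 36.3], [4.5, -38.0, 36.7], [9.5, -37.6, 36.1], [14.5, -38.2, 36.9], [19.5, -37.7, 36.3], [24.5, -37.4, 37.0], [29.5, -37.6, 36.3], [34.5, -37.5, 36.7]]
five 1035 [694.1 107. ] [80.  58.6] 23.1 0.06178535376264322
 yaw 22.52 axis pt [693.7 106.8] s -39.9 40.4
[[-35.5, -28.3, 28.2], [-30.5, -26.1, 24.8], [-25.5, -24.9, 22.7], [-20.5, -24.0, 24.1], [-15.5, -24.3, 23.6], [-10.5, -24.1, 23.9], [-5.5, -25.2, 23.1], [-0.5, -24.1, 24.3], [4.5, -25.3, 23.7], [9.5, -24.1, 24.3], [14.5, -23.7, 23.8], [19.5, -25.6, 23.8], [24.5, -24.0, 24.1], [29.5, -23.8, 23.9], [34.5, -24.8, 24.9]]
```

```bash
cat > occ.py <<'E'
from h import *
A=np.concatenate([cloud(n,np.load(n+"0.npz")["d"])[::2,::2].reshape(-1,3) for n in ("top","side")])
A=A[~np.isnan(A[:,0])]
print("max z (cm) grid rows y=+.5..-.7, cols x=.1...8 step .05")
for y in np.arange(.5,-.7,-.05):
    print(f"{y:5.2f}",[int(100*A[s,2].max()) if (s:=(abs(A[:,0]-x)<.025)&(abs(A[:,1]-y)<.025)).sum()>2 else -1 for x in np.arange(.1,.81,.05)])
E
python3 occ.py
cat > plan.py <<'E'
import sys
from h import *
# usage: plan.py x y z(mm) yaw(deg): shift/turn in tool axes of the present pose
o=get_obs(); R=np.array(o["tcp_rot"]); p=np.array(o["tcp_pos"])*1000
def go(x,y,z,yaw):
    a=np.deg2rad(yaw); T=np.array([[np.cos(a),np.sin(a),0],[np.sin(a),-np.cos(a),0],[0,0,-1]]).T
    T=np.array([[np.cos(a),np.sin(a),0],[np.sin(a),-np.cos(a),0],[0,0,-1]])
    d=R.T@(np.array([x,y,z])-p); w=cv2.Rodrigues(R.T@T)[0].ravel()
    return d,w
yaw=np.rad2deg(np.arctan2(R[1,0],R[0,0]))
print("t",round(float(o["clock"]),2),"tcp",p.round(1),"yaw",yaw.round(2),"zax",R[:,2].round(4),"F",np.round(o["contact_force"],1),"w",round(o["width"]*1000,1),"q",np.round(o["qpos"]).astype(int))
v=list(map(float,sys.argv[1:]))
if v:
    d,w=go(*v); print("delta",d.round(1),"turn",w.round(3))
E
python3 plan.py 450 189 150 41.3
```

```text
max z (cm) grid rows y=+.5..-.7, cols x=.1...8 step .05
 0.50 [14, 14, 3, 3, 3, 3, 3, 0, 0, 7, 0, 0, 15, 18, 0]
 0.45 [14, 14, 14, 3, 3, 4, 3, 0, 7, 7, 7, 0, 17, 18, 0]
 0.40 [14, 15, 15, 0, 3, 3, 0, 0, 7, 7, 0, 0, 0, 17, 17]
 0.35 [14, 14, 0, 0, 0, 2, 2, 2, 8, 0, 7, 6, 0, 18, 17]
 0.30 [14, 0, 0, 0, 0, 2, 2, 2, 7, 7, 7, 7, 0, 0, 0]
 0.25 [-1, 0, 3, 3, 3, 0, 0, 2, 2, 7, 7, 7, 0, 9, 9]
 0.20 [-1, 0, 0, 3, 2, 0, 1, 2, 2, 7, 5, 0, 0, 9, 9]
 0.15 [-1, 0, 0, 0, 1, 0, 0, 2, 0, 8, 8, 6, 6, 6, -1]
 0.10 [35, 40, 40, 1, 1, 3, 6, 0, 1, 1, 0, 6, 6, 6, -1]
 0.05 [37, 37, 40, 1, 1, 1, 4, 1, 1, 1, 0, 6, 6, 0, -1]
 0.00 [-1, 0, 39, 40, 1, 0, 0, 1, 1, 0, 0, 0, 0, -1, -15]
-0.05 [0, 0, 0, 0, 0, 0, 0, 0, 0, 0, 0, 0, 0, -1, -10]
-0.10 [1, 0, 0, 23, 28, 31, 33, 18, 18, 18, 0, 0, 0, -1, -4]
-0.15 [0, 0, 2, 25, 31, 35, 37, 37, 38, 40, 40, 40, 0, -1, 3]
-0.20 [0, 0, 0, 26, 31, 35, 37, 37, 38, 40, 40, 0, -1, -1, 4]
-0.25 [0, 0, 0, 0, 0, -1, 19, 19, 38, 40, 18, 0, -1, -15, 4]
-0.30 [0, 1, 1, 1, 0, -1, -1, -1, 18, 19, 0, -1, -1, -16, -15]
-0.35 [1, 1, 2, 1, 1, -1, -1, -1, -1, -1, -1, -1, -1, -1, -1]
-0.40 [1, 1, 2, 2, 2, -1, -1, -1, -1, -1, -1, -1, -1, -1, -1]
-0.45 [3, 3, 1, 2, -1, -1, -1, -1, -1, -1, -1, -1, -1, -1, -1]
-0.50 [2, 2, -1, 1, -1, -1, -1, -1, -1, -1, -1, -1, -1, -1, -1]
-0.55 [0, 0, 0, 0, -1, -1, -1, -1, -1, -1, -1, -1, -1, -1, -1]
-0.60 [0, 0, 0, 0, 0, -1, -1, -1, -1, -1, -1, -1, -1, -1, -1]
-0.65 [0, 0, 0, 0, 0, -1, -1, -1, -1, -1, -1, -1, -1, -1, -1]
t 0.1 tcp [ 233.3 -579.2  197.7] yaw 21.93 zax [-4.0e-04  1.8e-03 -1.0e+00] F [ 0.6 -0.4 -0.6] w 85.6 q [-75  13  88   0  80  -7]
delta [ 487.9 -631.6   48.9] turn [-0.002 -0.001 -0.338]
```

{"api": "arm_command", "payload": {
  "deltas": [
    [0,0,-46,0,0,0,1],
    [0,0,-46,0,0,0,1],
    [0,0,-46,0,0,0,1],
    [0,0,-46,0,0,0,1],
    [0,0,-46,0,0,0,1],
    [0,0,-46,0,0,0,1],
    [27,-35,0,0,0,0,1],
    [27,-35,0,0,0,0,1]
  ],
  "grip_force": 50
}}

```text
clock: 0.9
tcp_pos: [0.2576, -0.4954, 0.4754]
tcp_rot: [[0.928, 0.372, 0.001], [0.372, -0.928, -0.001], [0.0, 0.002, -1.0]]
contact_force: [0.4, -0.7, -1.5]
width: 0.0852
gripper_force: 0.0
```

{"api": "arm_command", "payload": {
  "deltas": [
    [27,-35,0,0,0,0,1],
    [27,-35,0,0,0,0,1],
    [27,-35,0,0,0,0,1],
    [27,-35,0,0,0,0,1],
    [27,-35,0,0,0,0,1],
    [27,-35,0,0,0,0,1],
    [27,-35,0,0,0,0,1],
    [27,-35,0,0,0,0,1]
  ]
}}

```text
clock: 1.7
tcp_pos: [0.3531, -0.1525, 0.4744]
tcp_rot: [[0.928, 0.373, 0.0], [0.373, -0.928, 0.0], [0.0, -0.0, -1.0]]
contact_force: [0.8, 0.1, -0.4]
width: 0.0856
gripper_force: 0.0
```

```bash
python3 plan.py 449.8 189.3 150 41.3
```

```text
t 1.7 tcp [ 353.1 -152.5  474.4] yaw 21.9 zax [ 0.e+00  2.e-04 -1.e+00] F [ 0.8  0.1 -0.4] w 85.6 q [-35 -22  91   0 111  33]
delta [ 217.2 -281.   324.5] turn [-0.    -0.    -0.339]
```

{"api": "arm_command", "payload": {
  "deltas": [
    [27,-35,0,0,0,0,1],
    [27,-35,0,0,0,0,1],
    [27,-35,0,0,0,0,1],
    [27,-35,0,0,0,0,1],
    [27,-35,20,0,0,0,1],
    [27,-35,20,0,0,0,1],
    [27,-35,20,0,0,0,1],
    [27,-35,20,0,0,0,1]
  ]
}}

```text
clock: 2.5
tcp_pos: [0.4488, 0.1881, 0.3936]
tcp_rot: [[0.927, 0.374, 0.0], [0.374, -0.927, -0.0], [-0.0, 0.0, -1.0]]
contact_force: [0.3, 0.5, -0.7]
width: 0.0859
gripper_force: 0.0
```

{"api": "arm_command", "payload": {
  "deltas": [
    [0,0,44,0,0,-0.113,0.85],
    [0,0,44,0,0,-0.113,0.85],
    [0,0,44,0,0,-0.113,0.85],
    [0,0,44,0,0,0,0.85],
    [0,0,44,0,0,0,0.85],
    [0,0,44,0,0,0,0.85],
    [0,0,44,0,0,0,0.85],
    [0,0,20,0,0,0,0.85]
  ]
}}

```text
clock: 3.3
tcp_pos: [0.4452, 0.1853, 0.0619]
tcp_rot: [[0.751, 0.661, -0.007], [0.661, -0.751, -0.002], [-0.006, -0.003, -1.0]]
contact_force: [0.1, 0.4, -0.1]
width: 0.0727
gripper_force: 0.0
```

```bash
python3 plan.py 449.8 189.3 12 41.3
```

```text
t 3.3 tcp [445.2 185.3  61.9] yaw 41.36 zax [-0.0071 -0.0017 -1.    ] F [ 0.1  0.4 -0.1] w 72.7 q [ 13   2 115   0  64  62]
delta [ 6.4  0.2 49.9] turn [-0.003  0.006  0.001]
```

{"api": "arm_command", "payload": {
  "deltas": [
    [2,0,15,0,0,0,0.7],
    [2,0,15,0,0,0,0.7],
    [1,0,10,0,0,0,0.7],
    [0,0,6,0,0,0,0.7],
    [0,0,0,0,0,0,0.7],
    [0,0,0,0,0,0,0.7],
    [0,0,0,0,0,0,0.7],
    [0,0,0,0,0,0,0.7]
  ]
}}

```text
clock: 4.1
tcp_pos: [0.4533, 0.1896, 0.0215]
tcp_rot: [[0.751, 0.661, 0.001], [0.661, -0.751, 0.0], [0.001, 0.001, -1.0]]
contact_force: [-0.0, 0.6, -0.4]
width: 0.0598
gripper_force: 0.0
```

```bash
python3 plan.py 449.8 189.3 12 41.3; python3 - <<'E'
from h import *
p,d=camera("top"); cv2.imwrite("pics/g1.png",cv2.resize(p[200:370,240:440,::-1],None,fx=3,fy=3,interpolation=cv2.INTER_CUBIC))
E
```

```text
t 4.1 tcp [453.3 189.6  21.5] yaw 41.36 zax [ 1.4e-03  3.0e-04 -1.0e+00] F [-0.   0.6 -0.4] w 59.8 q [ 13   6 115   0  58  62]
delta [-2.9 -2.1  9.4] turn [ 0.001 -0.001  0.001]
```

View pics/g1.png

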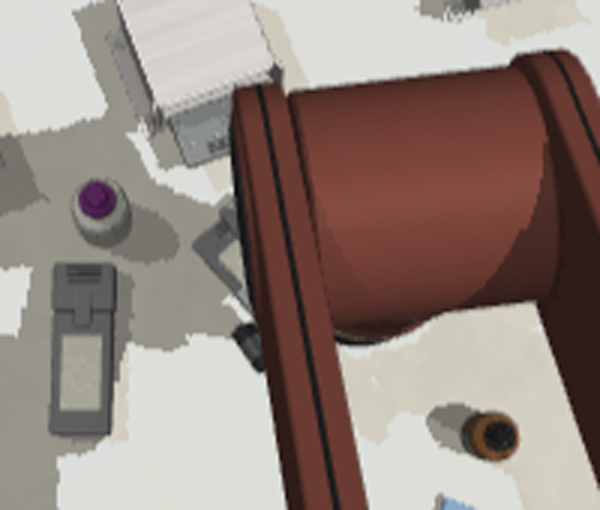

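The arm hides the grasp from above, so I'll trust the measurements and close.

{"api": "arm_command", "payload": {
  "deltas": [
    [-2,-2,5,0,0,0,0.7],
    [-1,0,4,0,0,0,0.7],
    [0,0,0,0,0,0,0.7],
    [0,0,0,0,0,0,0.2],
    [0,0,0,0,0,0,0.2],
    [0,0,0,0,0,0,0.2],
    [0,0,0,0,0,0,0.2],
    [0,0,0,0,0,0,0.2]
  ]
}}

```text
clock: 4.95
tcp_pos: [0.4492, 0.189, 0.0118]
tcp_rot: [[0.751, 0.661, 0.0], [0.661, -0.751, 0.0], [0.0, 0.0, -1.0]]
contact_force: [0.8, -0.2, 0.0]
width: 0.0173
gripper_force: 0.0
```

```bash
python3 plan.py 446.3 383.4 120 27.9; python3 - <<'E'
from h import *
p,d=camera("side"); cv2.imwrite("pics/g2.png",cv2.resize(p[180:340,200:440,::-1],None,fx=3,fy=3,interpolation=cv2.INTER_CUBIC))
print(get_obs()["gripper_force"])
E
```

```text
t 4.95 tcp [449.2 189.   11.8] yaw 41.35 zax [ 2.e-04  0.e+00 -1.e+00] F [ 0.8 -0.2  0. ] w 17.3 q [ 14   7 116   0  57  62]
delta [ 126.2 -147.9 -108.2] turn [ 0.    -0.     0.235]
0.0
```

View pics/g2.png

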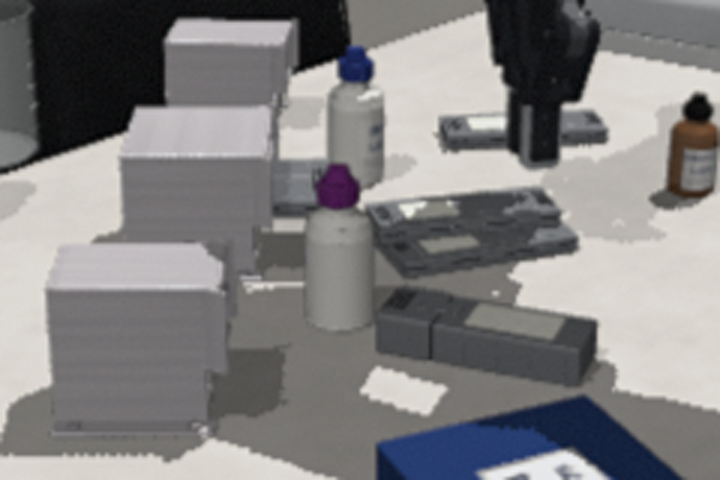

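```bash
python3 - <<'E'
from h import *
m=camera_model("side");K,R,t=model("side")
def pr(P,n="side"):
    K,R,t=model(n); c=R@(np.array(P)/1000)+t; return (K@c/c[2])[:2].round(1)
for P in ((449,189,12),(449.8,189.3,20),(478.3,214.4,20),(511,49,10),(385,87,62),(571,162,85)): print(P,pr(P),((pr(P)-[200,180])*3).round())
d=camera("side")[1]; W=cloud("side",d); print(W[231,378],W[228,380],W[250,353],W[245,385])
dt=camera("top")[1]; Wt=cloud("top",dt); m=(Wt[...,2]>.015)&(Wt[...,2]<.026)&(Wt[...,0]>.4)&(Wt[...,0]<.56)&(Wt[...,1]>.1)&(Wt[...,1]<.28); v,u=np.where(m); print(m.sum(), u.min(),u.max(),v.min(),v.max(), Wt[m].mean(0))
E
```

```text
(449, 189, 12) [376.5 250.4] [530. 211.]
(449.8, 189.3, 20) [376.1 246. ] [528. 198.]
(478.3, 214.4, 20) [354.6 248.2] [464. 205.]
(511, 49, 10) [374.4 220.2] [523. 121.]
(385, 87, 62) [433.4 210.5] [700.  92.]
(571, 162, 85) [319.9 194.8] [360.  44.]
[0.43971348 0.20900581 0.05590938] [0.43663714 0.20847468 0.06152139] [0.47715203 0.22353179 0.02033834] [4.54916476e-01 1.33969341e-01 2.95137852e-04]
34 313 318 267 281 [0.50065413 0.25581862 0.02061689]
```

```bash
python3 - <<'E'
from h import *
p,d=camera("side"); W=cloud("side",d)
m=(abs(W[...,0]-.449)<.05)&(abs(W[...,1]-.19)<.06)&(W[...,2]>.03)
q=W[m]; print(m.sum()); zz=q[:,2]
for lo in np.arange(.03,.13,.01):
    s=q[(zz>=lo)&(zz<lo+.01)]
    if len(s): print(lo.round(2),len(s),(s.min(0)*1000).round(),(s.max(0)*1000).round())
v,u=np.where(m&(W[...,2]<.056)); print(v.max(),u.min(),u.max())
E
python3 plan.py; python3 -c "
from h import *;o=get_obs();print(o['tcp_pos'],o['width'])"
```

```text
8842
0.04 38 [431. 185.  44.] [467. 210.  50.]
0.05 101 [430. 183.  50.] [468. 212.  60.]
0.06 103 [430. 183.  60.] [469. 212.  70.]
0.07 102 [430. 186.  70.] [465. 212.  80.]
0.08 77 [427. 182.  80.] [471. 215.  90.]
0.09 170 [412. 165.  90.] [487. 231. 100.]
0.1 140 [409. 161. 100.] [491. 235. 110.]
0.11 204 [404. 159. 110.] [491. 239. 120.]
0.12 201 [401. 154. 120.] [496. 243. 130.]
236 368 386
t 5.15 tcp [449.1 189.   11.7] yaw 41.36 zax [-0.  0. -1.] F [0.  0.8 0.5] w 16.8 q [ 14   7 116   0  57  62]
[0.44912807 0.18900646 0.01172693] 0.016803360580110675
```

The mis-grip is explained. The picture puts the fingertips at z ≈ 46 mm while the reported TCP is at 12 mm, so the tips sit about 34 mm higher than reported. I'll reopen, go down by that amount and grip again.

{"api": "arm_command", "payload": {
  "deltas": [
    [0,0,0,0,0,0,0.7],
    [0,0,0,0,0,0,0.7],
    [0,0,0,0,0,0,0.7],
    [0,0,0,0,0,0,0.7],
    [0,0,12,0,0,0,0.7],
    [0,0,10,0,0,0,0.7],
    [0,0,7,0,0,0,0.7],
    [0,0,3,0,0,0,0.7]
  ]
}}

```text
clock: 5.95
tcp_pos: [0.4479, 0.1887, -0.0219]
tcp_rot: [[0.751, 0.661, -0.003], [0.661, -0.751, -0.001], [-0.002, -0.001, -1.0]]
contact_force: [-0.4, 0.2, 0.6]
width: 0.0597
gripper_force: 0.0
```

{"api": "arm_command", "payload": {
  "deltas": [
    [0,0,0,0,0,0,0.7],
    [0,0,0,0,0,0,0.3],
    [0,0,0,0,0,0,0.3],
    [0,0,0,0,0,0,0.3],
    [0,0,0,0,0,0,0.3],
    [0,0,0,0,0,0,0.3],
    [0,0,0,0,0,0,0.3],
    [0,0,0,0,0,0,0.3]
  ]
}}

```text
clock: 6.75
tcp_pos: [0.4499, 0.1892, -0.0197]
tcp_rot: [[0.751, 0.661, 0.001], [0.661, -0.751, 0.0], [0.001, 0.001, -1.0]]
contact_force: [0.3, 1.1, 5.7]
width: 0.036
gripper_force: 50.5
```

```bash
python3 plan.py; python3 - <<'E'
from h import *
p,d=camera("side"); W=cloud("side",d)
m=(abs(W[...,0]-.449)<.03)&(abs(W[...,1]-.2)<.03)&(W[...,2]>.004)
q=W[m]
for lo in np.arange(0,.06,.005):
    s=q[(q[:,2]>=lo)&(q[:,2]<lo+.005)]
    if len(s): print(lo.round(3),len(s),(s.min(0)*1000).round(),(s.max(0)*1000).round())
cv2.imwrite("pics/g3.png",cv2.resize(p[200:280,310:430,::-1],None,fx=6,fy=6,interpolation=cv2.INTER_CUBIC))
E
```

```text
t 6.75 tcp [449.9 189.2 -19.7] yaw 41.35 zax [ 1.3e-03  4.0e-04 -1.0e+00] F [0.3 1.1 5.7] w 36.0 q [ 14  10 116   0  53  62]
0.0 16 [420. 205.   4.] [443. 230.   5.]
0.005 56 [419. 196.   5.] [460. 229.  10.]
0.01 157 [419. 194.  10.] [469. 230.  15.]
0.015 90 [426. 175.  15.] [477. 229.  20.]
0.02 201 [426. 174.  20.] [479. 230.  25.]
0.025 63 [423. 175.  25.] [472. 220.  30.]
0.03 63 [425. 173.  30.] [473. 220.  35.]
0.035 55 [424. 174.  35.] [474. 219.  40.]
0.04 71 [424. 174.  40.] [473. 219.  45.]
0.045 55 [424. 175.  45.] [475. 219.  50.]
0.05 54 [424. 173.  50.] [474. 218.  55.]
0.055 35 [422. 173.  55.] [477. 223.  60.]
```

View pics/g3.png

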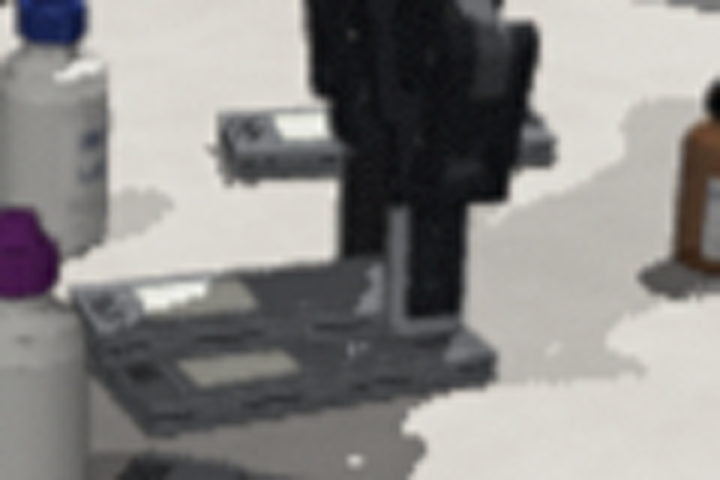

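Gripped: width 36 mm, 50 N on the pads at the near end of the top mailer. Now lift and carry it to the front of holder_one.

{"api": "arm_command", "payload": {
  "deltas": [
    [0,0,-4,0,0,0,0.3],
    [0,0,-8,0,0,0,0.3],
    [0,0,-15,0,0,0,0.3],
    [0,0,-22,0,0,0,0.3],
    [0,0,-22,0,0,0,0.3],
    [0,0,-18,0,0,0,0.3],
    [0,0,-8,0,0,0,0.3],
    [0,0,0,0,0,0,0.3]
  ]
}}

```text
clock: 7.6
tcp_pos: [0.45, 0.1892, 0.0779]
tcp_rot: [[0.751, 0.661, 0.002], [0.661, -0.751, 0.001], [0.002, 0.001, -1.0]]
contact_force: [0.1, -0.1, -0.7]
width: 0.0362
gripper_force: 50.0
```

```bash
python3 plan.py 396 376.5 78 27.9
cat > gpos.py <<'E'
import sys
from h import *
# held/free mailer: fit patch between heights zlo,zhi near x,y (mm), radius r
x,y,r,zlo,zhi=map(float,sys.argv[2:7]); W=cloud(sys.argv[1],camera(sys.argv[1])[1])*1000
m=(np.hypot(W[...,0]-x,W[...,1]-y)<r)&(W[...,2]>zlo)&(W[...,2]<zhi); q=W[m]
R=cv2.minAreaRect(q[:,:2].astype(np.float32)); print(m.sum(),"c",np.round(R[0],1),np.round(R[1],1),round(R[2],1),"z med",np.median(q[:,2]).round(1))
A=np.c_[q[:,:2]-q[:,:2].mean(0),np.ones(len(q))]; print("slope",np.linalg.lstsq(A,q[:,2],rcond=None)[0].round(3))
E
python3 gpos.py side 478 214 65 90 118; python3 gpos.py top 480 214 75 4 14
```

```text
t 7.6 tcp [450.  189.2  77.9] yaw 41.36 zax [ 2.4e-03  6.0e-04 -1.0e+00] F [ 0.1 -0.1 -0.7] w 36.2 q [ 14   1 114   0  65  62]
delta [ 8.320e+01 -1.763e+02 -1.000e-01] turn [ 0.001 -0.002  0.235]
420 c [479.  218.3] [104.9  45.6] 37.8 z med 114.2
slope [ 5.10000e-02 -6.80000e-02  1.13929e+02]
376 c [467.7 261.8] [108.4  45.5] 16.6 z med 11.0
slope [ 0.058 -0.096 10.556]
```

{"api": "arm_command", "payload": {
  "deltas": [
    [8,-18,0,0,0,0,0.3],
    [16,-34,0,0,0,0,0.3],
    [17,-36,0,0,0,0,0.3],
    [17,-36,0,0,0,0,0.3],
    [16,-34,0,0,0,0,0.3],
    [9,-18,0,0,0,0.075,0.3],
    [0,0,0,0,0,0.11,0.3],
    [0,0,0,0,0,0.05,0.3]
  ]
}}

```text
clock: 8.5
tcp_pos: [0.3936, 0.376, 0.0748]
tcp_rot: [[0.885, 0.466, -0.003], [0.466, -0.885, -0.002], [-0.003, 0.0, -1.0]]
contact_force: [1.1, 0.1, -0.3]
width: 0.0363
gripper_force: 50.1
```

```bash
python3 plan.py 396 376.5 2.5 27.9; cat > lvl.py <<'E'
import sys
from h import *
# level check: top-surface points of held mailer ahead of tool, RANSAC-free: bin along tool x, take high percentile
o=get_obs(); p=np.array(o["tcp_pos"])*1000; e=np.array(o["tcp_rot"])[:2,0]; e/=np.linalg.norm(e); f=np.array([-e[1],e[0]])
for n in ("side","top"):
    W=cloud(n,camera(n)[1])*1000; s=(W[...,:2]-p[:2])@e; t=(W[...,:2]-p[:2])@f
    hw=float(sys.argv[1]); m=(abs(t)<hw+4)&(s>14)&(s<100)&(W[...,2]>p[2]+15)&(W[...,2]<p[2]+60)
    if m.sum()<60: print(n,m.sum()); continue
    S,T,Z=s[m],t[m],W[...,2][m]
    print(n,m.sum(),"s",S.min().round(1),S.max().round(1),[(k,int(c.sum()),Z[c].max().round(1),np.median(Z[c]).round(1),T[c].min().round(1),T[c].max().round(1)) for k in range(15,95,15) if (c:=(S>=k)&(S<k+15)).sum()>5])
E
python3 lvl.py 19
```

```text
t 8.5 tcp [393.6 376.   74.8] yaw 27.78 zax [-0.0026 -0.0019 -1.    ] F [ 1.1  0.1 -0.3] w 36.3 q [ 35   9 106   0  65  98]
delta [ 2.6  0.7 72.3] turn [ 0.     0.003 -0.002]
side 1008 s 14.0 92.0 [(15, 191, np.float64(116.5), np.float64(114.7), np.float64(-18.4), np.float64(22.9)), (30, 193, np.float64(116.2), np.float64(114.6), np.float64(-18.5), np.float64(22.9)), (45, 188, np.float64(116.4), np.float64(114.6), np.float64(-18.3), np.float64(22.7)), (60, 201, np.float64(116.2), np.float64(114.5), np.float64(-17.3), np.float64(22.8)), (75, 193, np.float64(116.3), np.float64(114.2), np.float64(-19.2), np.float64(22.2)), (90, 28, np.float64(115.2), np.float64(113.9), np.float64(-14.2), np.float64(21.9))]
top 0
```

```bash
python3 - <<'E'
from h import *
W=cloud("top",np.load("top0.npz")["d"])*1000
e=np.array([.884,.468]); f=np.array([-.468,.884]); O=np.array([533,449.])
s=(W[...,:2]-O)@e; t=(W[...,:2]-O)@f
m=(W[...,2]>15)&(W[...,2]<60)&(s<-90)&(s>-220)&(abs(t)<110)
for k in range(-220,-90,10):
    c=m&(s>=k)&(s<k+10)
    if c.sum(): print(k,c.sum(),"t",[round(float(x)) for x in sorted(t[c])[:1]+sorted(abs(t[c]))[:1]],"z",W[...,2][c].max().round())
E
python3 plan.py 411 384.4 2.5 27.9
```

```text
-220 69 t [-42, 29] z 37.0
-210 230 t [-46, 9] z 40.0
-200 305 t [-50, 9] z 40.0
-190 284 t [-53, 13] z 40.0
-180 277 t [-58, 17] z 39.0
-170 259 t [-62, 21] z 38.0
-160 240 t [-66, 25] z 38.0
-150 226 t [-70, 28] z 39.0
-140 215 t [-75, 33] z 40.0
-130 197 t [-78, 35] z 39.0
-120 130 t [-74, 41] z 39.0
-110 119 t [-96, 44] z 60.0
-100 62 t [-101, 66] z 60.0
t 8.6 tcp [394.  375.5  75. ] yaw 27.9 zax [-0.0025 -0.0017 -1.    ] F [-0.5  0.8  1.2] w 36.3 q [ 35   9 106   0  65  97]
delta [19.4  0.1 72.4] turn [0.    0.003 0.   ]
```

```bash
cat > hp.py <<'E'
import sys
from h import *
# hp.py holder s t z [pitch nose-down rad]: delta from present pose to TCP at holder coords (mm)
H=dict(one=(533,449,27.9),two=(602,289,27.4),five=(694,107,22.7))[sys.argv[1]]
s,t,z=map(float,sys.argv[2:5]); th=float(sys.argv[5]) if len(sys.argv)>5 else 0
o=get_obs(); R=np.array(o["tcp_rot"]); p=np.array(o["tcp_pos"])*1000
a=np.deg2rad(H[2]); e=np.array([np.cos(a),np.sin(a),0]); f=np.array([-e[1],e[0],0])
T=np.array([e,-f,[0,0,-1]]).T@cv2.Rodrigues(np.array([0,-th,0.]))[0]
G=np.array([H[0],H[1],0])+s*e+t*f+[0,0,z]; q=p-[H[0],H[1],0]
print("t",round(float(o["clock"]),2),"now s,t,z",np.round([q@e,q@f,q[2]],1),"F along e,f,z",np.round([o["contact_force"]@e,o["contact_force"]@f,o["contact_force"][2]],1),"w",round(o["width"]*1000,1),"fg",round(float(o["gripper_force"]),1))
print("delta now-axes",(R.T@(G-p)).round(1),"target-axes",(T.T@(G-p)).round(1),"turn",cv2.Rodrigues(R.T@T)[0].ravel().round(4))
E
python3 hp.py one -139 0 15 0.14
```

```text
t 8.6 now s,t,z [-1.573e+02  1.000e-01  7.500e+01] F along e,f,z [-0.   0.9  1.2] w 36.3 fg 50.0
delta now-axes [18.5  0.1 59.9] target-axes [26.5  0.1 56.8] turn [ 0.0004 -0.137   0.    ]
```

{"api": "arm_command", "payload": {
  "deltas": [
    [0,0,0,0,-0.07,0,0.3],
    [0,0,0,0,-0.067,0,0.3],
    [8,0,13,0,0,0,0.3],
    [7,0,18,0,0,0,0.3],
    [7,0,15,0,0,0,0.3],
    [4.5,0,8,0,0,0,0.3],
    [0,0,3,0,0,0,0.3],
    [0,0,0,0,0,0,0.3]
  ]
}}

```text
clock: 9.4
tcp_pos: [0.411, 0.3842, 0.0161]
tcp_rot: [[0.875, 0.468, -0.122], [0.464, -0.884, -0.065], [-0.138, 0.0, -0.99]]
contact_force: [0.8, 0.1, 0.6]
width: 0.0362
gripper_force: 50.0
```

```bash
python3 hp.py one -113 0 12 0.14
```

```text
t 9.4 now s,t,z [-138.1   -0.2   16.1] F along e,f,z [ 0.8 -0.3  0.6] w 36.2 fg 50.0
delta now-axes [25.5 -0.2  0.6] target-axes [25.5 -0.2  0.6] turn [ 0.0001 -0.0016  0.0001]
```

{"api": "arm_command", "payload": {
  "deltas": [
    [4,0,0.2,0,0,0,0.3],
    [5,0,0.2,0,0,0,0.3],
    [5,0,0.2,0,0,0,0.3],
    [5,0,0,0,0,0,0.3],
    [4,0,0,0,0,0,0.3],
    [2,0,0,0,0,0,0.3],
    [0,0,0,0,0,0,0.3],
    [0,0,0,0,0,0,0.3]
  ]
}}

```text
clock: 10.2
tcp_pos: [0.4334, 0.3962, 0.0127]
tcp_rot: [[0.876, 0.468, -0.121], [0.463, -0.884, -0.064], [-0.136, -0.0, -0.991]]
contact_force: [-0.2, -0.6, -0.0]
width: 0.0362
gripper_force: 50.1
```

```bash
python3 hp.py one -105 0 2 0
```

```text
t 10.2 now s,t,z [-112.8   -0.    12.7] F along e,f,z [-0.5 -0.5 -0. ] w 36.2 fg 50.1
delta now-axes [ 9.1 -0.   9.5] target-axes [ 7.8 -0.  10.7] turn [-0.      0.1368 -0.0002]
```

{"api": "arm_command", "payload": {
  "deltas": [
    [2,0,2.4,0,0.034,0,0.3],
    [2,0,2.5,0,0.034,0,0.3],
    [2,0,2.6,0,0.034,0,0.3],
    [2,0,2.6,0,0.034,0,0.3],
    [0,0,0,0,0,0,0.3],
    [6,0,0,0,0,0,0.3],
    [8,0,0,0,0,0,0.3],
    [6,0,0,0,0,0,0.3]
  ]
}}

```text
clock: 11.0
tcp_pos: [0.4587, 0.4095, 0.0023]
tcp_rot: [[0.884, 0.468, -0.0], [0.468, -0.884, 0.0], [-0.0, -0.0, -1.0]]
contact_force: [0.3, 0.2, 1.2]
width: 0.0366
gripper_force: 50.0
```

```bash
python3 hp.py one -62 0 2 0
```

```text
t 11.0 now s,t,z [-84.2  -0.1   2.3] F along e,f,z [ 0.4 -0.   1.2] w 36.6 fg 50.0
delta now-axes [22.2 -0.1  0.3] target-axes [22.2 -0.1  0.3] turn [-0.0001  0.     -0.0004]
```

{"api": "arm_command", "payload": {
  "deltas": [
    [6,0,0,0,0,0,0.3],
    [8,0,0,0,0,0,0.3],
    [6,0,0,0,0,0,0.3],
    [2,0,0,0,0,0,0.3],
    [2,0,0,0,0,0,0.3],
    [2,0,0,0,0,0,0.3],
    [1,0,0,0,0,0,0.3],
    [0,0,0,0,0,0,0.3]
  ]
}}

```text
clock: 11.8
tcp_pos: [0.4811, 0.4215, 0.0019]
tcp_rot: [[0.884, 0.468, -0.001], [0.468, -0.884, -0.0], [-0.001, -0.0, -1.0]]
contact_force: [1.1, -0.0, 0.2]
width: 0.0359
gripper_force: 50.0
```

```bash
python3 hp.py one -55 0 1 0
```

```text
t 11.8 now s,t,z [-58.8  -0.    1.9] F along e,f,z [ 1.  -0.6  0.2] w 35.9 fg 50.0
delta now-axes [ 3.8 -0.   0.9] target-axes [ 3.8 -0.   0.9] turn [-0.      0.001  -0.0001]
```

{"api": "arm_command", "payload": {
  "deltas": [
    [1,0,0.5,0,0,0,0.3],
    [1,0,0.5,0,0,0,0.3],
    [1,0,0,0,0,0,0.3],
    [0.5,0,0,0,0,0,0.3],
    [0,0,0,0,0,0,0.3],
    [0,0,0,0,0,0,0.3],
    [0,0,0,0,0,0,0.3],
    [0,0,0,0,0,0,0.3]
  ]
}}

```text
clock: 12.6
tcp_pos: [0.4829, 0.4224, 0.0003]
tcp_rot: [[0.884, 0.468, -0.003], [0.468, -0.884, -0.002], [-0.004, 0.0, -1.0]]
contact_force: [-5.1, -2.9, 2.0]
width: 0.0362
gripper_force: 50.2
```

```bash
python3 hp.py one -55 0 1 0
```

```text
t 12.6 now s,t,z [-56.7  -0.    0.3] F along e,f,z [-5.9 -0.2  2. ] w 36.2 fg 50.2
delta now-axes [ 1.7 -0.  -0.7] target-axes [ 1.7 -0.  -0.7] turn [ 0.0002  0.004  -0.0001]
```

Seated: 6 N against the back stop at the predicted depth. Release and rise.

{"api": "arm_command", "payload": {
  "deltas": [
    [0,0,0,0,0,0,0.6],
    [0,0,0,0,0,0,0.6],
    [0,0,0,0,0,0,0.6],
    [0,0,-10,0,0,0,0.6],
    [0,0,-30,0,0,0,0.9],
    [0,0,-40,0,0,0,0.9],
    [-20,0,-40,0,0,0,0.9],
    [-40,0,-20,0,0,0,0.9]
  ]
}}

```text
clock: 13.4
tcp_pos: [0.4348, 0.3969, 0.1467]
tcp_rot: [[0.884, 0.467, 0.007], [0.467, -0.884, 0.005], [0.008, -0.001, -1.0]]
contact_force: [-0.3, 1.3, 1.2]
width: 0.0771
gripper_force: 0.0
```

```bash
cat > look.py <<'E'
from h import *
import sys
x,y,r,zlo,zhi=map(float,sys.argv[1:6])
for n in ("top","side"):
    W=cloud(n,camera(n)[1])*1000
    m=(np.hypot(W[...,0]-x,W[...,1]-y)<r)&(W[...,2]>zlo)&(W[...,2]<zhi)
    k,l,s,c=cv2.connectedComponentsWithStats(m.astype(np.uint8))
    for i in range(1,k):
        if s[i,4]>60:
            q=W[l==i]; R=cv2.minAreaRect(q[:,:2].astype(np.float32)); print(n,s[i,4],"c",np.round(R[0],1),np.round(R[1],1),round(R[2],1),"z",np.median(q[:,2]).round(1))
E
python3 look.py 478 220 85 5 15; python3 look.py 490 425 45 33 60;python3 plan.py
```

```text
top 1898 c [472.3 218.3] [104.2  64.7] 48.2 z 11.2
side 1137 c [472.3 221.5] [105.  68.] 49.0 z 10.8
side 801 c [488.1 434.2] [49.6 60.5] 4.7 z 41.0
t 13.6 tcp [431.6 395.5 142.7] yaw 27.91 zax [ 0.0019  0.0013 -1.    ] F [ 0.6 -0.4  0.2] w 77.1 q [35 10 97  0 73 97]
```

```bash
python3 plan.py 447 190 20 48.2
```

```text
t 13.6 tcp [431.6 395.5 142.7] yaw 27.91 zax [ 0.0019  0.0013 -1.    ] F [ 0.6 -0.4  0.2] w 77.1 q [35 10 97  0 73 97]
delta [-82.9 188.8 122.4] turn [ 0.    -0.002 -0.354]
```

{"api": "arm_command", "payload": {
  "deltas": [
    [-9,21,0,0,0,0,1],
    [-19,43,0,0,0,0,1],
    [-19,43,10,0,0,0,1],
    [-19,43,20,0,0,0,1],
    [-17,39,20,0,0,0,1],
    [0,0,24,0,0,-0.118,1],
    [0,0,24,0,0,-0.118,1],
    [0,0,24,0,0,-0.118,1]
  ]
}}

```text
clock: 14.4
tcp_pos: [0.4469, 0.1894, 0.0179]
tcp_rot: [[0.665, 0.747, -0.001], [0.747, -0.665, -0.001], [-0.001, -0.001, -1.0]]
contact_force: [0.9, 0.2, 0.1]
width: 0.0857
gripper_force: 0.0
```

{"api": "arm_command", "payload": {
  "deltas": [
    [0,0,0,0,0,0,1],
    [0,0,10,0,0,0,1],
    [0,0,12,0,0,0,1],
    [0,0,12,0,0,0,1],
    [0,0,8,0,0,0,1],
    [0,0,0,0,0,0,1],
    [0,0,0,0,0,0,1],
    [0,0,0,0,0,0,1]
  ]
}}

```text
clock: 15.2
tcp_pos: [0.4467, 0.1903, -0.0221]
tcp_rot: [[0.667, 0.745, 0.0], [0.745, -0.667, -0.0], [-0.0, 0.0, -1.0]]
contact_force: [0.3, -0.1, -0.6]
width: 0.0855
gripper_force: 0.0
```

```bash
python3 plan.py 447 190 -31 48.2
```

```text
t 15.2 tcp [446.7 190.3 -22.1] yaw 48.17 zax [ 1.e-04 -2.e-04 -1.e+00] F [ 0.3 -0.1 -0.6] w 85.5 q [ 14  10 117   0  53  56]
delta [0.  0.5 8.9] turn [ 0.     0.    -0.001]
```

{"api": "arm_command", "payload": {
  "deltas": [
    [0,0,5,0,0,0,1],
    [0,0,4,0,0,0,1],
    [0,0,0,0,0,0,1],
    [0,0,0,0,0,0,0.65],
    [0,0,0,0,0,0,0.65],
    [0,0,0,0,0,0,0.65],
    [0,0,0,0,0,0,0.65],
    [0,0,0,0,0,0,0.65]
  ]
}}

```text
clock: 16.0
tcp_pos: [0.4465, 0.1902, -0.0309]
tcp_rot: [[0.667, 0.745, -0.0], [0.745, -0.667, -0.0], [-0.001, -0.0, -1.0]]
contact_force: [-1.6, -0.8, 5.5]
width: 0.0614
gripper_force: 52.9
```

```bash
python3 plan.py 447 190 70 48.2
```

```text
t 16.0 tcp [446.5 190.2 -30.9] yaw 48.18 zax [-4.e-04 -4.e-04 -1.e+00] F [-1.6 -0.8  5.5] w 61.4 q [ 14  11 117   0  52  56]
delta [ 1.000e-01  5.000e-01 -1.009e+02] turn [-0.     0.001 -0.   ]
```

{"api": "arm_command", "payload": {
  "deltas": [
    [0,0,-4,0,0,0,0.65],
    [0,0,-8,0,0,0,0.65],
    [0,0,-15,0,0,0,0.65],
    [0,0,-22,0,0,0,0.65],
    [0,0,-22,0,0,0.09,0.65],
    [0,0,-16,0,0,0.12,0.65],
    [0,0,-8,0,0,0.1,0.65],
    [0,0,0,0,0,0.053,0.65]
  ]
}}

```text
clock: 16.8
tcp_pos: [0.4477, 0.1906, 0.0658]
tcp_rot: [[0.89, 0.457, 0.003], [0.457, -0.89, 0.0], [0.003, 0.001, -1.0]]
contact_force: [0.3, 0.9, -0.7]
width: 0.0616
gripper_force: 54.3
```

```bash
python3 hp.py two -145 0 21.5; python3 lvl.py 32
```

```text
t 16.8 now s,t,z [-182.3  -16.4   65.8] F along e,f,z [ 0.7  0.6 -0.7] w 61.6 fg 54.3
delta now-axes [ 37.1 -16.6  44.4] target-axes [ 37.3 -16.4  44.3] turn [ 0.0009 -0.0027 -0.0039]
side 865 s 14.1 91.2 [(15, 168, np.float64(109.0), np.float64(107.0), np.float64(-32.9), np.float64(35.1)), (30, 162, np.float64(109.0), np.float64(107.1), np.float64(-31.2), np.float64(35.9)), (45, 172, np.float64(109.0), np.float64(107.1), np.float64(-32.7), np.float64(35.6)), (60, 164, np.float64(109.2), np.float64(107.1), np.float64(-29.6), np.float64(34.8)), (75, 171, np.float64(108.8), np.float64(106.9), np.float64(-30.0), np.float64(34.4)), (90, 18, np.float64(107.4), np.float64(106.6), np.float64(-31.1), np.float64(35.0))]
top 1
```

{"api": "arm_command", "payload": {
  "deltas": [
    [4,-2,4,0,0,0,0.65],
    [8,-4,9,0,0,-0.002,0.65],
    [9,-4,11,0,0,0,0.65],
    [9,-4,11,0,0,0,0.65],
    [5,-2,7,0,0,0,0.65],
    [2,-0.6,2,0,0,0,0.65],
    [0,0,0,0,0,0,0.65],
    [0,0,0,0,0,0,0.65]
  ]
}}

```text
clock: 17.7
tcp_pos: [0.4714, 0.2219, 0.0196]
tcp_rot: [[0.887, 0.462, -0.001], [0.462, -0.887, -0.0], [-0.001, 0.0, -1.0]]
contact_force: [-0.0, -0.3, -0.4]
width: 0.0616
gripper_force: 54.3
```

```bash
python3 hp.py two -100 0 21.5
```

```text
t 17.7 now s,t,z [-146.9    0.5   19.6] F along e,f,z [-0.2 -0.3 -0.4] w 61.6 fg 54.3
delta now-axes [46.9  0.6 -2. ] target-axes [46.9  0.5 -1.9] turn [0.     0.0009 0.0018]
```

{"api": "arm_command", "payload": {
  "deltas": [
    [2,0.5,-2,0,0,0.002,0.65],
    [6,0,0,0,0,0,0.65],
    [6,0,0,0,0,0,0.65],
    [6,0,0,0,0,0,0.65],
    [6,0,0,0,0,0,0.65],
    [4,0,0,0,0,0,0.65],
    [0,0,0,0,0,0,0.65],
    [0,0,0,0,0,0,0.65]
  ]
}}

```text
clock: 18.5
tcp_pos: [0.4981, 0.2352, 0.0211]
tcp_rot: [[0.888, 0.46, -0.001], [0.46, -0.888, -0.001], [-0.002, -0.0, -1.0]]
contact_force: [-0.0, 0.9, 0.6]
width: 0.0611
gripper_force: 54.3
```

```bash
python3 hp.py two -62 0 21.5
```

```text
t 18.5 now s,t,z [-1.17e+02  1.00e-01  2.11e+01] F along e,f,z [0.4 0.8 0.6] w 61.1 fg 54.3
delta now-axes [55.   0.1 -0.5] target-axes [55.   0.1 -0.4] turn [-0.0001  0.0015 -0.0004]
```

Front is 13 mm inside the mouth with no contact. Continuing in.

{"api": "arm_command", "payload": {
  "deltas": [
    [4,0,0,0,0,0,0.65],
    [8,0,0,0,0,0,0.65],
    [9,0,0,0,0,0,0.65],
    [9,0,0,0,0,0,0.65],
    [9,0,0,0,0,0,0.65],
    [8,0,0,0,0,0,0.65],
    [6,0,0,0,0,0,0.65],
    [2,0,0,0,0,0,0.65]
  ]
}}

```text
clock: 19.3
tcp_pos: [0.5477, 0.2609, 0.0212]
tcp_rot: [[0.888, 0.46, -0.001], [0.46, -0.888, -0.0], [-0.001, 0.0, -1.0]]
contact_force: [-0.1, -0.6, -0.8]
width: 0.0619
gripper_force: 54.3
```

```bash
python3 hp.py two -57 0 20.5
```

```text
t 19.3 now s,t,z [-61.1   0.   21.2] F along e,f,z [-0.4 -0.5 -0.8] w 61.9 fg 54.3
delta now-axes [4.1 0.  0.7] target-axes [4.1 0.  0.7] turn [ 0.      0.0007 -0.0003]
```

{"api": "arm_command", "payload": {
  "deltas": [
    [1.5,0,0.5,0,0,0,0.65],
    [1.5,0,0.5,0,0,0,0.65],
    [1,0,0,0,0,0,0.65],
    [1,0,0,0,0,0,0.65],
    [0.5,0,0,0,0,0,0.65],
    [0,0,0,0,0,0,0.65],
    [0,0,0,0,0,0,0.65],
    [0,0,0,0,0,0,0.65]
  ]
}}

```text
clock: 20.1
tcp_pos: [0.5515, 0.2629, 0.02]
tcp_rot: [[0.888, 0.46, -0.002], [0.46, -0.888, -0.001], [-0.002, -0.0, -1.0]]
contact_force: [-2.9, -2.0, -0.6]
width: 0.0612
gripper_force: 54.3
```

```bash
python3 hp.py two -55 0 20.5
```

```text
t 20.1 now s,t,z [-56.9   0.   20. ] F along e,f,z [-3.5 -0.5 -0.6] w 61.2 fg 54.3
delta now-axes [ 1.9  0.  -0.5] target-axes [ 1.9  0.  -0.5] turn [-0.0001  0.0021 -0.0004]
```

{"api": "arm_command", "payload": {
  "deltas": [
    [0,0,0,0,0,0,0.92],
    [0,0,0,0,0,0,0.92],
    [0,0,0,0,0,0,0.92],
    [0,0,-10,0,0,0,0.92],
    [0,0,-30,0,0,0,0.92],
    [0,0,-40,0,0,0,0.92],
    [-10,0,-35,0,0,0,0.85],
    [-20,0,0,0,0,0,0.85]
  ]
}}

```text
clock: 20.9
tcp_pos: [0.5304, 0.2511, 0.1432]
tcp_rot: [[0.888, 0.46, 0.012], [0.46, -0.888, 0.004], [0.012, 0.002, -1.0]]
contact_force: [0.9, 0.5, 1.0]
width: 0.0728
gripper_force: 0.0
```

```bash
python3 plan.py 480.4 27.7 20 34.7; python3 look.py 511 49 75 5 15; python3 look.py 548 260 40 42 70
```

```text
t 20.9 tcp [530.4 251.1 143.2] yaw 27.39 zax [ 0.0116  0.0036 -0.9999] F [0.9 0.5 1. ] w 72.8 q [18  9 97  0 73 80]
delta [-148.6  175.1  121.8] turn [ 0.003 -0.012 -0.128]
top 97 c [525.   75.6] [51.  10.4] 34.0 z 10.4
side 509 c [511.7  51.5] [103.8  44.1] 35.0 z 10.5
top 66 c [540.2 262.3] [ 7.  36.3] 26.8 z 59.7
side 417 c [560.2 270.9] [46.9 65.8] 26.6 z 60.9
```

{"api": "arm_command", "payload": {
  "deltas": [
    [-12,14,0,0,0,0,0.75],
    [-26,32,0,0,0,0,0.75],
    [-30,35,0,0,0,0,0.75],
    [-30,35,10,0,0,0,0.75],
    [-28,34,20,0,0,0,0.75],
    [-18,22,30,0,0,-0.04,0.75],
    [0,0,35,0,0,-0.088,0.75],
    [0,0,25,0,0,0,0.75]
  ]
}}

```text
clock: 21.9
tcp_pos: [0.4747, 0.0286, 0.0128]
tcp_rot: [[0.822, 0.569, -0.004], [0.569, -0.822, -0.0], [-0.003, -0.002, -1.0]]
contact_force: [0.4, -0.6, -0.5]
width: 0.0639
gripper_force: 0.0
```

{"api": "arm_command", "payload": {
  "deltas": [
    [0,0,5,0,0,0,0.75],
    [0,0,5,0,0,0,0.75],
    [0,0,0,0,0,0,0.75],
    [0,0,0,0,0,0,0.75],
    [0,0,0,0,0,0,0.75],
    [0,0,0,0,0,0,0.75],
    [0,0,0,0,0,0,0.75],
    [0,0,0,0,0,0,0.75]
  ]
}}

```text
clock: 22.7
tcp_pos: [0.4767, 0.0304, 0.0057]
tcp_rot: [[0.822, 0.57, -0.0], [0.57, -0.822, -0.001], [-0.001, 0.0, -1.0]]
contact_force: [0.2, 0.0, -0.3]
width: 0.0641
gripper_force: 0.0
```

```bash
python3 plan.py 480.4 27.7 -29 34.7
```

```text
t 22.7 tcp [476.7  30.4   5.7] yaw 34.72 zax [-3.e-04 -5.e-04 -1.e+00] F [ 0.2  0.  -0.3] w 64.1 q [ -6   6 117   0  56  50]
delta [ 1.5  4.3 34.7] turn [0.    0.001 0.   ]
```

{"api": "arm_command", "payload": {
  "deltas": [
    [1.5,4.3,8,0,0,0,0.75],
    [0,0,12,0,0,0,0.75],
    [0,0,9,0,0,0,0.75],
    [0,0,4,0,0,0,0.75],
    [0,0,0,0,0,0,0.75],
    [0,0,0,0,0,0,0.3],
    [0,0,0,0,0,0,0.3],
    [0,0,0,0,0,0,0.3]
  ]
}}

```text
clock: 23.5
tcp_pos: [0.4809, 0.0276, -0.0269]
tcp_rot: [[0.822, 0.569, 0.001], [0.569, -0.822, -0.001], [0.0, 0.001, -1.0]]
contact_force: [-0.4, 0.2, 2.9]
width: 0.0354
gripper_force: 50.0
```

{"api": "arm_command", "payload": {
  "deltas": [
    [0,0,0,0,0,0,0.3],
    [0,0,0,0,0,0,0.3],
    [0,0,0,0,0,0,0.3],
    [0,0,-4,0,0,0,0.3],
    [0,0,-10,0,0,0,0.3],
    [0,0,-25,0,0,0,0.3],
    [0,0,-38,0,0,0,0.3],
    [0,0,-38,0,0,0,0.3]
  ]
}}

```text
clock: 24.3
tcp_pos: [0.4792, 0.0278, 0.0885]
tcp_rot: [[0.822, 0.569, -0.003], [0.569, -0.822, -0.0], [-0.002, -0.001, -1.0]]
contact_force: [0.1, -1.2, -1.1]
width: 0.0356
gripper_force: 50.0
```

```bash
python3 plan.py 396 376.5 100 27.9;python3 lvl.py 19
```

```text
t 24.3 tcp [479.2  27.8  88.5] yaw 34.71 zax [-2.7e-03 -3.0e-04 -1.0e+00] F [ 0.1 -1.2 -1.1] w 35.6 q [ -6  -1 115   0  67  49]
delta [ 130.1 -334.   -11.4] turn [-0.001  0.002  0.119]
side 429 s 14.1 91.4 [(15, 74, np.float64(127.3), np.float64(125.3), np.float64(-11.6), np.float64(22.7)), (30, 84, np.float64(127.2), np.float64(125.1), np.float64(-20.0), np.float64(21.7)), (45, 82, np.float64(127.2), np.float64(125.4), np.float64(-17.8), np.float64(22.2)), (60, 84, np.float64(127.2), np.float64(124.9), np.float64(-17.9), np.float64(22.8)), (75, 81, np.float64(127.3), np.float64(125.0), np.float64(-17.6), np.float64(22.6)), (90, 16, np.float64(125.2), np.float64(121.1), np.float64(-18.5), np.float64(17.4))]
top 1103 s 14.2 93.2 [(15, 170, np.float64(137.2), np.float64(133.8), np.float64(-20.7), np.float64(16.2)), (30, 228, np.float64(138.0), np.float64(134.0), np.float64(-22.8), np.float64(16.4)), (45, 222, np.float64(136.9), np.float64(133.7), np.float64(-22.8), np.float64(16.2)), (60, 222, np.float64(137.7), np.float64(134.3), np.float64(-22.1), np.float64(16.2)), (75, 217, np.float64(137.9), np.float64(133.8), np.float64(-22.1), np.float64(16.2)), (90, 42, np.float64(136.5), np.float64(133.9), np.float64(-21.9), np.float64(16.0))]
```

{"api": "arm_command", "payload": {
  "deltas": [
    [8,-20,0,0,0,0,0.3],
    [15,-38,0,0,0,0,0.3],
    [18,-46,0,0,0,0,0.3],
    [18,-46,0,0,0,0,0.3],
    [18,-46,0,0,0,0,0.3],
    [18,-46,0,0,0,0,0.3],
    [17,-44,0,0,0,0,0.3],
    [12,-32,0,0,0,0,0.3]
  ]
}}

```text
clock: 25.2
tcp_pos: [0.3995, 0.3621, 0.087]
tcp_rot: [[0.821, 0.571, -0.001], [0.571, -0.821, -0.0], [-0.001, -0.001, -1.0]]
contact_force: [1.2, -0.2, 0.7]
width: 0.0357
gripper_force: 50.0
```

{"api": "arm_command", "payload": {
  "deltas": [
    [6,-16,0,0,0,0.04,0.3],
    [0,0,8,0,0,0.079,0.3],
    [0,0,16,0,0,0,0.3],
    [0,0,18,0,0,0,0.3],
    [0,0,10,0,0,0,0.3],
    [0,0,4,0,0,0,0.3],
    [0,0,0,0,0,0,0.3],
    [0,0,0,0,0,0,0.3]
  ]
}}

```text
clock: 26.0
tcp_pos: [0.3974, 0.3765, 0.032]
tcp_rot: [[0.884, 0.468, -0.0], [0.468, -0.884, 0.0], [-0.0, -0.0, -1.0]]
contact_force: [-0.5, -0.1, -0.5]
width: 0.0355
gripper_force: 50.0
```

```bash
python3 hp.py one -138 0 25.5;python3 lvl.py 19
```

```text
t 26.0 now s,t,z [-153.7   -0.6   32. ] F along e,f,z [-0.5  0.2 -0.5] w 35.5 fg 50.0
delta now-axes [15.7 -0.6  6.5] target-axes [15.7 -0.6  6.5] turn [-0.0001  0.     -0.0003]
side 1013 s 14.1 90.6 [(15, 202, np.float64(71.8), np.float64(69.2), np.float64(-17.6), np.float64(22.7)), (30, 198, np.float64(71.3), np.float64(69.2), np.float64(-20.8), np.float64(21.6)), (45, 197, np.float64(71.3), np.float64(69.2), np.float64(-19.4), np.float64(22.4)), (60, 197, np.float64(71.2), np.float64(69.2), np.float64(-18.7), np.float64(22.6)), (75, 199, np.float64(71.6), np.float64(69.0), np.float64(-18.9), np.float64(21.7)), (90, 11, np.float64(69.3), np.float64(67.9), np.float64(-0.2), np.float64(19.9))]
top 0
```

{"api": "arm_command", "payload": {
  "deltas": [
    [4,-0.6,3,0,0,0,0.3],
    [6,0,3.5,0,0,0,0.3],
    [6,0,0,0,0,0,0.3],
    [6,0,0,0,0,0,0.3],
    [6,0,0,0,0,0,0.3],
    [6,0,0,0,0,0,0.3],
    [4,0,0,0,0,0,0.3],
    [0,0,0,0,0,0,0.3]
  ]
}}

```text
clock: 26.9
tcp_pos: [0.4308, 0.3949, 0.0249]
tcp_rot: [[0.884, 0.468, -0.001], [0.468, -0.884, -0.0], [-0.001, 0.0, -1.0]]
contact_force: [0.1, -0.8, -0.2]
width: 0.0354
gripper_force: 50.0
```

```bash
python3 hp.py one -61 0 25.5
```

```text
t 26.9 now s,t,z [-115.6   -0.    24.9] F along e,f,z [-0.3 -0.8 -0.2] w 35.4 fg 50.0
delta now-axes [54.6 -0.1 -0.6] target-axes [54.6 -0.  -0.6] turn [ 0.      0.0006 -0.0003]
```

{"api": "arm_command", "payload": {
  "deltas": [
    [4,0,0,0,0,0,0.3],
    [8,0,0,0,0,0,0.3],
    [9,0,0,0,0,0,0.3],
    [9,0,0,0,0,0,0.3],
    [9,0,0,0,0,0,0.3],
    [8,0,0,0,0,0,0.3],
    [5,0,0,0,0,0,0.3],
    [2,0,0,0,0,0,0.3]
  ]
}}

```text
clock: 27.7
tcp_pos: [0.4785, 0.4201, 0.0246]
tcp_rot: [[0.884, 0.468, -0.001], [0.468, -0.884, -0.0], [-0.001, -0.0, -1.0]]
contact_force: [-0.4, -0.7, -1.1]
width: 0.0354
gripper_force: 50.0
```

```bash
python3 hp.py one -57 0 24
```

```text
t 27.7 now s,t,z [-61.7  -0.1  24.6] F along e,f,z [-0.7 -0.5 -1.1] w 35.4 fg 50.0
delta now-axes [ 4.7 -0.1  0.6] target-axes [ 4.7 -0.1  0.6] turn [-0.      0.001  -0.0003]
```

{"api": "arm_command", "payload": {
  "deltas": [
    [1.5,0,0.5,0,0,0,0.3],
    [1.5,0,0.3,0,0,0,0.3],
    [1,0,0,0,0,0,0.3],
    [1,0,0,0,0,0,0.3],
    [1,0,0,0,0,0,0.3],
    [0.5,0,0,0,0,0,0.3],
    [0,0,0,0,0,0,0.3],
    [0,0,0,0,0,0,0.3]
  ]
}}

```text
clock: 28.5
tcp_pos: [0.4836, 0.4229, 0.0239]
tcp_rot: [[0.884, 0.468, -0.001], [0.468, -0.884, -0.0], [-0.001, 0.0, -1.0]]
contact_force: [0.2, -0.0, -1.0]
width: 0.0355
gripper_force: 50.0
```

```bash
python3 hp.py one -55 0 24
```

```text
t 28.5 now s,t,z [-55.9  -0.   23.9] F along e,f,z [ 0.2 -0.1 -1. ] w 35.5 fg 50.0
delta now-axes [ 0.9 -0.  -0.1] target-axes [ 0.9 -0.  -0.1] turn [ 0.      0.001  -0.0002]
```

{"api": "arm_command", "payload": {
  "deltas": [
    [0.7,0,0,0,0,0,0.3],
    [0.6,0,0,0,0,0,0.3],
    [0.6,0,0,0,0,0,0.3],
    [0.3,0,0,0,0,0,0.3],
    [0,0,0,0,0,0,0.3],
    [0,0,0,0,0,0,0.3],
    [0,0,0,0,0,0,0.3],
    [0,0,0,0,0,0,0.3]
  ]
}}

```text
clock: 29.3
tcp_pos: [0.4841, 0.4232, 0.0231]
tcp_rot: [[0.884, 0.468, -0.004], [0.468, -0.884, -0.002], [-0.005, 0.0, -1.0]]
contact_force: [-5.6, -1.6, 0.3]
width: 0.0357
gripper_force: 50.1
```

```bash
python3 hp.py one -55 0 24
```

```text
t 29.3 now s,t,z [-55.3   0.1  23.1] F along e,f,z [-5.7  1.2  0.3] w 35.7 fg 50.1
delta now-axes [ 0.3  0.1 -0.9] target-axes [ 0.3  0.1 -0.9] turn [0.0002 0.0045 0.    ]
```

{"api": "arm_command", "payload": {
  "deltas": [
    [0,0,0,0,0,0,0.6],
    [0,0,0,0,0,0,0.6],
    [0,0,0,0,0,0,0.6],
    [0,0,-10,0,0,0,0.6],
    [0,0,-30,0,0,0,0.7],
    [0,0,-40,0,0,0,0.7],
    [-20,0,-30,0,0,0,0.7],
    [-15,0,0,0,0,0,0.7]
  ]
}}

```text
clock: 30.1
tcp_pos: [0.4579, 0.4098, 0.1413]
tcp_rot: [[0.884, 0.468, 0.008], [0.468, -0.884, 0.006], [0.01, -0.001, -1.0]]
contact_force: [1.0, -0.2, -0.2]
width: 0.0596
gripper_force: 0.0
```

```bash
python3 look.py 410 336 70 17 28; python3 plan.py 373 332.6 20 5.6; python3 look.py 490 425 45 43 66;
```

```text
top 360 c [437.6 325.3] [73.5 30.4] 33.0 z 22.6
side 980 c [411.  338.8] [103.2  39.4] 7.0 z 21.7
t 30.2 tcp [454.7 407.9 136.5] yaw 27.92 zax [ 0.0018  0.0014 -1.    ] F [ 0.5  0.1 -0.6] w 60.0 q [34 13 93  0 73 97]
delta [-107.7   28.3  116.3] turn [-0.001 -0.002  0.39 ]
side 751 c [488.3 433.6] [49.5 63.9] 2.5 z 59.8
```

{"api": "arm_command", "payload": {
  "deltas": [
    [-20,5,0,0,0,0,0.75],
    [-36,9,0,0,0,0,0.75],
    [-34,9,10,0,0,0,0.75],
    [-18,5,20,0,0,0,0.75],
    [0,0,24,0,0,0.1,0.75],
    [0,0,26,0,0,0.12,0.75],
    [0,0,22,0,0,0.11,0.75],
    [0,0,12,0,0,0.055,0.75]
  ]
}}

```text
clock: 31.1
tcp_pos: [0.3712, 0.3313, 0.0173]
tcp_rot: [[0.995, 0.097, -0.004], [0.097, -0.995, -0.003], [-0.004, 0.002, -1.0]]
contact_force: [0.2, -0.9, 0.2]
width: 0.064
gripper_force: 0.0
```

```bash
python3 plan.py 373 332.5 -27 5.9
```

```text
t 31.1 tcp [371.2 331.3  17.3] yaw 5.59 zax [-0.0042 -0.0027 -1.    ] F [ 0.2 -0.9  0.2] w 64.0 q [ 33   8 114   0  58 117]
delta [ 2.1 -1.2 44.3] turn [ 0.002  0.004 -0.005]
```

{"api": "arm_command", "payload": {
  "deltas": [
    [1,-1,12,0,0,-0.005,0.75],
    [0,0,14,0,0,0,0.75],
    [0,0,10,0,0,0,0.75],
    [0,0,4,0,0,0,0.75],
    [0,0,1,0,0,0,0.75],
    [0,0,0,0,0,0,0.3],
    [0,0,0,0,0,0,0.3],
    [0,0,0,0,0,0,0.3]
  ]
}}

```text
clock: 31.9
tcp_pos: [0.374, 0.3339, -0.02]
tcp_rot: [[0.994, 0.107, 0.001], [0.107, -0.994, 0.001], [0.001, -0.001, -1.0]]
contact_force: [0.5, 0.3, 3.7]
width: 0.0362
gripper_force: 50.4
```

{"api": "arm_command", "payload": {
  "deltas": [
    [0,0,0,0,0,0,0.3],
    [0,0,0,0,0,0,0.3],
    [0,0,0,0,0,0,0.3],
    [0,0,-4,0,0,0,0.3],
    [0,0,-10,0,0,0,0.3],
    [0,0,-25,0,0,0,0.3],
    [0,0,-38,0,0,0,0.3],
    [0,0,-38,0,0,0,0.3]
  ]
}}

```text
clock: 32.7
tcp_pos: [0.3724, 0.3328, 0.0951]
tcp_rot: [[0.994, 0.107, -0.002], [0.107, -0.994, -0.001], [-0.003, 0.001, -1.0]]
contact_force: [0.7, 0.7, -0.6]
width: 0.0364
gripper_force: 50.1
```

```bash
python3 hp.py five -155 0 90
```

```text
t 32.7 now s,t,z [-209.5  332.4   95.1] F along e,f,z [ 0.9  0.4 -0.6] w 36.4 fg 50.1
delta now-axes [147.1 303.    5.1] target-axes [ 54.5 332.4   5.1] turn [ 0.0008  0.0027 -0.2894]
```

{"api": "arm_command", "payload": {
  "deltas": [
    [8,16,0,0,0,0,0.3],
    [17,35,0,0,0,0,0.3],
    [22,44,0,0,0,0,0.3],
    [22,45,0,0,0,0,0.3],
    [22,45,0,0,0,0,0.3],
    [22,45,0,0,0,0,0.3],
    [20,42,0,0,0,0,0.3],
    [10,21,0,0,0,0,0.3]
  ]
}}

```text
clock: 33.5
tcp_pos: [0.5481, 0.054, 0.0948]
tcp_rot: [[0.995, 0.104, 0.0], [0.104, -0.995, -0.001], [0.0, 0.001, -1.0]]
contact_force: [-0.2, -0.2, 0.0]
width: 0.0363
gripper_force: 50.2
```

{"api": "arm_command", "payload": {
  "deltas": [
    [3,8,0,0,0,-0.07,0.3],
    [0,0,0,0,0,-0.12,0.3],
    [0,0,10,0,0,-0.1,0.3],
    [0,0,20,0,0,0,0.3],
    [0,0,20,0,0,0,0.3],
    [0,0,15,0,0,0,0.3],
    [0,0,5,0,0,0,0.3],
    [0,0,0,0,0,0,0.3]
  ]
}}

```text
clock: 34.3
tcp_pos: [0.5496, 0.0499, 0.0234]
tcp_rot: [[0.922, 0.387, -0.003], [0.387, -0.922, -0.0], [-0.003, -0.001, -1.0]]
contact_force: [-0.7, 0.0, -0.1]
width: 0.0362
gripper_force: 50.2
```

```bash
python3 hp.py five -138 0 12.5; python3 lvl.py 19
```

```text
t 34.3 now s,t,z [-155.2    3.1   23.4] F along e,f,z [-0.6  0.3 -0.1] w 36.2 fg 50.2
delta now-axes [17.3  3.1 10.9] target-axes [17.2  3.1 10.9] turn [-0.0007  0.0025  0.0007]
side 527 s 14.0 89.0 [(15, 123, np.float64(67.2), np.float64(59.9), np.float64(-14.6), np.float64(22.8)), (30, 119, np.float64(66.8), np.float64(59.8), np.float64(-13.2), np.float64(22.2)), (45, 119, np.float64(66.7), np.float64(60.2), np.float64(-14.5), np.float64(22.5)), (60, 73, np.float64(66.8), np.float64(65.0), np.float64(-19.4), np.float64(21.5)), (75, 88, np.float64(67.8), np.float64(64.2), np.float64(-14.2), np.float64(22.3))]
top 704 s 19.8 89.1 [(15, 43, np.float64(69.5), np.float64(65.6), np.float64(0.9), np.float64(17.8)), (30, 132, np.float64(69.8), np.float64(66.1), np.float64(-9.2), np.float64(17.3)), (45, 172, np.float64(70.1), np.float64(65.8), np.float64(-19.1), np.float64(17.3)), (60, 190, np.float64(70.5), np.float64(66.7), np.float64(-20.0), np.float64(18.5)), (75, 167, np.float64(70.8), np.float64(66.6), np.float64(-20.0), np.float64(18.0))]
```

{"api": "arm_command", "payload": {
  "deltas": [
    [2,1.5,4,0,0,0,0.3],
    [3,1.5,5,0,0,0,0.3],
    [5,0,1.5,0,0,0,0.3],
    [6,0,0,0,0,0,0.3],
    [7,0,0,0,0,0,0.3],
    [7,0,0,0,0,0,0.3],
    [5,0,0,0,0,0,0.3],
    [2,0,0,0,0,0,0.3]
  ]
}}

```text
clock: 35.2
tcp_pos: [0.5864, 0.0617, 0.0136]
tcp_rot: [[0.922, 0.387, -0.0], [0.387, -0.922, -0.0], [-0.001, 0.0, -1.0]]
contact_force: [-0.3, -0.2, 0.2]
width: 0.0368
gripper_force: 50.2
```

```bash
python3 hp.py five -61 0 12.5
```

```text
t 35.2 now s,t,z [-116.8   -0.2   13.6] F along e,f,z [-0.4 -0.   0.2] w 36.8 fg 50.2
delta now-axes [55.8 -0.2  1.1] target-axes [55.8 -0.2  1.1] turn [0.0002 0.0005 0.0009]
```

{"api": "arm_command", "payload": {
  "deltas": [
    [4,0,0.5,0,0,0,0.3],
    [8,0,0.5,0,0,0,0.3],
    [9,0,0,0,0,0,0.3],
    [9,0,0,0,0,0,0.3],
    [9,0,0,0,0,0,0.3],
    [8,0,0,0,0,0,0.3],
    [5,0,0,0,0,0,0.3],
    [2,0,0,0,0,0,0.3]
  ]
}}

```text
clock: 36.0
tcp_pos: [0.6359, 0.0826, 0.0124]
tcp_rot: [[0.922, 0.387, -0.001], [0.387, -0.922, -0.0], [-0.001, 0.0, -1.0]]
contact_force: [-0.3, -0.2, -0.4]
width: 0.0365
gripper_force: 50.2
```

```bash
python3 hp.py five -57 0 12
```

```text
t 36.0 now s,t,z [-63.   -0.1  12.4] F along e,f,z [-0.3 -0.  -0.4] w 36.5 fg 50.2
delta now-axes [ 6.  -0.1  0.4] target-axes [ 6.  -0.1  0.4] turn [0.0001 0.0009 0.0009]
```

{"api": "arm_command", "payload": {
  "deltas": [
    [2,0,0.5,0,0,0,0.3],
    [1.5,0,0.5,0,0,0,0.3],
    [1,0,0,0,0,0,0.3],
    [1,0,0,0,0,0,0.3],
    [1,0,0,0,0,0,0.3],
    [0.5,0,0,0,0,0,0.3],
    [0,0,0,0,0,0,0.3],
    [0,0,0,0,0,0,0.3]
  ]
}}

```text
clock: 36.8
tcp_pos: [0.6418, 0.085, 0.0115]
tcp_rot: [[0.922, 0.386, -0.001], [0.386, -0.922, -0.0], [-0.001, 0.0, -1.0]]
contact_force: [-0.2, 0.7, -0.3]
width: 0.0363
gripper_force: 50.2
```

```bash
python3 hp.py five -55 0 12
```

```text
t 36.8 now s,t,z [-56.6  -0.2  11.5] F along e,f,z [ 0.1  0.7 -0.3] w 36.3 fg 50.2
delta now-axes [ 1.6 -0.2 -0.5] target-axes [ 1.6 -0.2 -0.5] turn [0.0001 0.001  0.0006]
```

{"api": "arm_command", "payload": {
  "deltas": [
    [0.7,0,0,0,0,0,0.3],
    [0.7,0,0,0,0,0,0.3],
    [0.7,0,0,0,0,0,0.3],
    [0.6,0,0,0,0,0,0.3],
    [0.5,0,0,0,0,0,0.3],
    [0,0,0,0,0,0,0.3],
    [0,0,0,0,0,0,0.3],
    [0,0,0,0,0,0,0.3]
  ]
}}

```text
clock: 37.6
tcp_pos: [0.6436, 0.0857, 0.011]
tcp_rot: [[0.922, 0.386, -0.004], [0.386, -0.922, -0.001], [-0.004, -0.0, -1.0]]
contact_force: [-4.7, -2.5, 2.3]
width: 0.0365
gripper_force: 50.4
```

```bash
python3 hp.py five -54 0 12
```

```text
t 37.6 now s,t,z [-54.7  -0.2  11. ] F along e,f,z [-5.3 -0.5  2.3] w 36.5 fg 50.4
delta now-axes [ 0.7 -0.2 -1. ] target-axes [ 0.7 -0.2 -1. ] turn [-0.0003  0.0038  0.0006]
```

Home against the stop at 5 N. Release, then retreat up and back.

{"api": "arm_command", "payload": {
  "deltas": [
    [0,0,0,0,0,0,0.6],
    [0,0,0,0,0,0,0.6],
    [0,0,0,0,0,0,0.6],
    [0,0,-10,0,0,0,0.6],
    [0,0,-30,0,0,0,0.6],
    [0,0,-40,0,0,0,0.6],
    [0,0,-45,0,0,0,0.6],
    [-20,0,-45,0,0,0,0.6]
  ]
}}

```text
clock: 38.4
tcp_pos: [0.6275, 0.0791, 0.1841]
tcp_rot: [[0.922, 0.387, 0.001], [0.387, -0.922, -0.0], [0.001, 0.001, -1.0]]
contact_force: [0.3, -0.9, 0.6]
width: 0.0515
gripper_force: 0.0
```

{"api": "arm_command", "payload": {
  "deltas": [
    [-45,0,-10,0,0,0,0.6],
    [-45,0,-10,0,0,0,0.6],
    [-45,0,-10,0,0,0,0.6],
    [-45,0,-10,0,0,0,0.6],
    [-20,0,0,0,0,0,0.6],
    [0,0,0,0,0,0,0.6],
    [0,0,0,0,0,0,0.6],
    [0,0,0,0,0,0,0.6]
  ]
}}

```text
clock: 39.2
tcp_pos: [0.443, 0.0016, 0.2221]
tcp_rot: [[0.922, 0.387, -0.0], [0.387, -0.922, -0.0], [-0.0, 0.0, -1.0]]
contact_force: [-0.9, -0.6, 0.7]
width: 0.0511
gripper_force: 0.0
```

```bash
cat > fin.py <<'E'
from h import *
import math
H=dict(one=(533,449,27.9,19,((30,40),(50,60))),two=(602,289,27.4,32,((50,60),)),five=(694,107,22.7,19,((30,52),)))
for n in ("side","top"):
    p,d=camera(n); W=cloud(n,d)*1000
    if n=="side": cv2.imwrite("pics/f.png",cv2.resize(p[170:340,190:410,::-1],None,fx=3.5,fy=3.5,interpolation=cv2.INTER_CUBIC))
    else: cv2.imwrite("pics/ft.png",cv2.resize(p[150:370,180:460,::-1],None,fx=2.8,fy=2.7,interpolation=cv2.INTER_CUBIC))
    for h,(x,y,a,hw,zs) in H.items():
        a=math.radians(a); e=np.array([math.cos(a),math.sin(a)]); f=np.array([-e[1],e[0]])
        s=(W[...,:2]-[x,y])@e; t=(W[...,:2]-[x,y])@f
        for lo,hi in zs:
            m=(s<-46)&(s>-95)&(abs(t)<hw+9)&(W[...,2]>lo-3)&(W[...,2]<hi+3)
            if m.sum()>15: print(n,h,lo,m.sum(),"s1%",np.percentile(s[m],1).round(1),"t",np.percentile(t[m],[1,99]).round(1),"z99",np.percentile(W[...,2][m],97).round(1))
    for b,(x,y,z) in dict(sA=(493,333,85),sB=(571.5,162.5,85),oil=(386,87,62)).items():
        m=(np.hypot(W[...,0]-x,W[...,1]-y)<30)&(W[...,2]>z-30)&(W[...,2]<z+5)
        if m.sum()>10: print(n,b,m.sum(),W[m].mean(0).round(1),W[m][:,2].max().round())
E
python3 fin.py; python3 plan.py
```

```text
side one 30 223 s1% -68.6 t [-4.3 21.9] z99 41.8
side one 50 309 s1% -68.6 t [-17.3  21.5] z99 61.9
side two 50 262 s1% -68.9 t [-28.3  34.8] z99 62.1
side five 30 189 s1% -68.0 t [-14.6  22.3] z99 52.9
side sA 336 [490.8 341.7  67.5] 85.0
side sB 227 [571.3 169.9  67.5] 86.0
side oil 226 [384.8  95.5  44.5] 62.0
top one 30 63 s1% -70.6 t [-19.6  17.6] z99 42.7
top one 50 291 s1% -70.4 t [-19.5  18.1] z99 62.9
top two 50 468 s1% -70.7 t [-31.3  31.2] z99 62.7
top five 30 296 s1% -69.5 t [-17.8  17.7] z99 54.2
top sA 256 [490.8 332.5  68.4] 88.0
top sB 239 [569.9 162.8  68.6] 87.0
top oil 227 [385.8  89.2  47.6] 65.0
t 39.3 tcp [442.7   1.7 221.5] yaw 22.77 zax [-1.4e-03 -2.0e-04 -1.0e+00] F [0.4 1.1 0.3] w 51.5 q [-10 -14 111   0  83  57]
```

View pics/f.png

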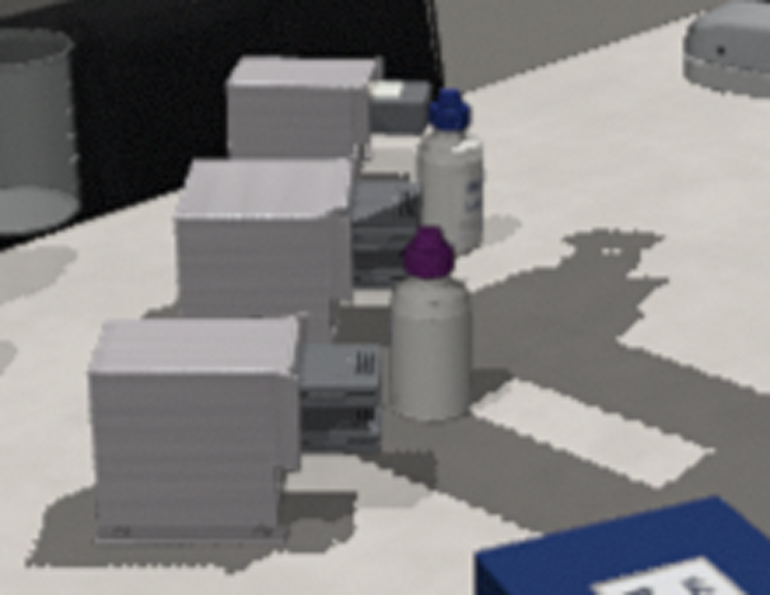

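View pics/ft.png

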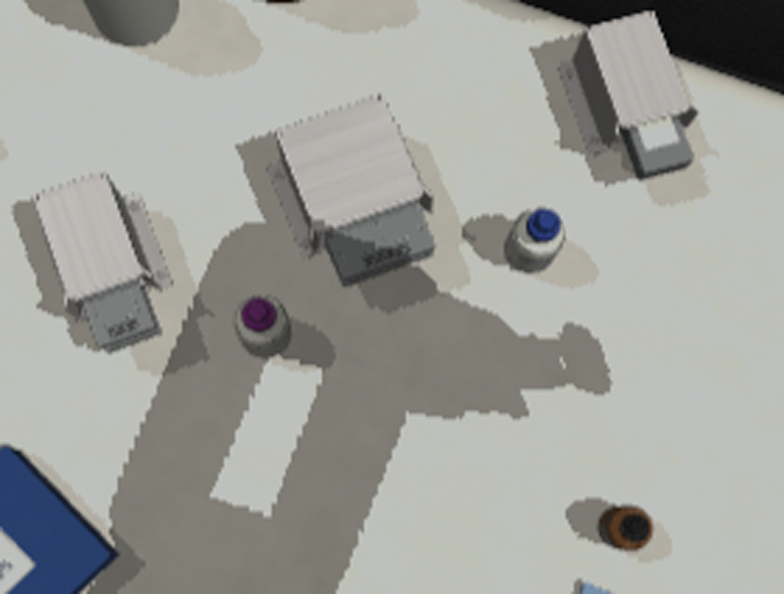

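All four mailers are level in their holders with their ends 30 mm out of the mouths (rear ends at s ≈ -70). The bottles at crop (262,320), (540,237) and (627,527) have not moved and the arm is clear, so I'm handing in.

```bash
python3 -c "
from station import *
print(job_done())"
```

```text
the job is handed in; nothing more can be done
None
```

All four mailers are filed level against the back stops of their own holders, the bottles did not move, and the job was handed in at about 39 s of the 72 s allowed; no verdict came back.

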